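Poke the stuck grinding cartridge out of the grain mill

TASK

The mill's grinding cartridge is stuck flush in the tipped-back head: with the wooden poker, push it gently up from below through the hole in the head's underside until it stands about half-way out, still held by the head, and put the poker back in its rest. Then take the cartridge out of the head and lay it on its side between the rails of the cradle. Do not drop the cartridge on the counter and leave the other things on the counter where they are.

Things in the scene. Friction and masses are not known exactly. Their poses are not given: they have to be found in the camera images.
- mill: Counter-top grain mill, fixed: wooden foot block (130 long, x = 40 to 170, 130 wide, 150 high) with two slanted green arms (10 thick, reaching y = +-58) that carry a round green head above and before it, tipped back: its bore leans 52 degrees from vertical towards the mill's +x. Origin on the counter, straight below the access hole; z up. Nothing stands below the head on its -x side.
- mill_access (a point): Centre of the square access hole (24 x 24 mm) in the steel underside of the head, on its outer face, 230 mm above the counter. Its z axis is the bore's axis, pointing up into the head (38 degrees above level); its y axis is level, along the mill's y. The underside is 10 mm thick; right behind it lies the flat closed foot of the cartridge. A poker stopped at the outer face has missed the hole.
- mill_mouth (a point): Centre of the bore's open upper end, 66 mm along the bore's axis from mill_access; same axes (z points up and out of the bore). The bore is 63 mm across; the head is about 79 mm across outside (95 mm over its flat sides at +-y). Two sprung rubber pads in the bore's sides, 30 to 64 mm up from the underside, pinch the cartridge.
- cartridge_centre (a point): Centre of the loose grinding cartridge, a white ceramic cylinder with a red band near its upper end, 60 mm in diameter and 54 mm long, 0.2 to 0.4 kg; its z axis is the cylinder's axis, towards the red-banded end. At the start it sits on the bore's floor, its upper end about 2 mm below the mouth, so it cannot be gripped.
- cartridge: The same cartridge; origin at the centre of its flat foot (27 mm below its centre). The pads in the bore hold it tight: it moves only when pushed or pulled with some 6 to 16 N along the bore's axis, and then stays where it is left. Once its foot has passed the pads it is loose and falls out.
- poker_grip (a point): Grip point of the loose wooden poker, on its axis near its balance point; x axis along the poker towards its tip. The poker is straight and round, 200 mm long, 80 g: a thick handle of 22 mm diameter from 70 mm behind this point to 20 mm ahead of it, then a shaft of 16 mm diameter to the blunt tip, 130 mm ahead of this point.
- poker: The same poker; origin and axes as poker_grip.
- poker_tip (a point): Centre of the poker's blunt tip; axes as poker_grip.
- rest_seat (a point): Where poker_grip lies when the poker is in its rest: 70 mm above the counter; the poker lies level, its tip along this frame's +x.
- rest: Dark wooden rest, fixed: a board 190 x 80 x 12 mm with two V-shaped supports (14 mm thick) at x = -50 (handle) and x = 85 (shaft), each V 40 mm wide at its top, about 75 mm above the counter. Origin on the counter below rest_seat.
- cradle_seat (a point): Where the cartridge's centre lies when it rests on its side on the two rails: 51 mm above the counter; the rails, and so the cartridge's axis, run along this frame's x. Either end of the cartridge may point along +x.
- cradle: White cradle board 150 (x) x 110 x 14 mm, fixed, with two round wooden rails (14 mm diameter, tops 27 mm above the counter, 110 mm long) along x at y = +-20 mm. Origin on the counter under its centre.
- jar_oats: Glass jar with yellow cap, 76 mm diameter, 110 high; leave alone. Origin at its foot.
- jar_honey: Amber jar with brass cap, 66 mm diameter, 90 high; leave alone. Origin at its foot.
- tea_tin: Green tin, 72 mm diameter, 120 high; leave alone. Origin at its foot.
- oil: Green bottle, 60 mm diameter, 200 high; leave alone. Origin at its foot.
- carton: Brown carton 60 x 100 x 150 mm; leave alone. Origin at its foot.
- bowl: Blue bowl, 120 mm diameter, 55 high; leave alone. Origin at its foot.
- brush: Cleaning brush lying on the counter; leave alone.
Things that resemble listed ones, but are neither listed nor needed, are in the scene too. Leave any green, purple or turquoise look-alike of the cartridge alone.

How it is judged:
By the outcome, as a careful person would: the job done as asked, in the order asked, and still so for the second after the job is handed in, with the robot touching nothing.
It also fails if it takes over 72 s, if anything falls off the work surface, if the arm or the gripper's body presses on something with over 40 N, if the wrist force passes 120 N, or if a joint passes its speed limit or range.

ROBOT

A 6-joint arm with a two-finger parallel gripper is mounted at the origin on the work surface. World frame = base frame: x ahead of the robot, y to its left, z up, the work surface at z = 0. Lengths are in mm, angles in rad, forces in N, time in s.
With the tool pointing down it reaches from about 300 to 775 mm from the base axis. Payload 14.6 kg.
Tool frame: the origin (TCP) lies on the front face of the gripper's body, between the roots of the fingers; the fingertips stand 97 mm ahead of it and the grasp point (between the pads) lies 78 mm ahead of it; z points along the fingers, y is the direction in which the jaws open and shut (so a half turn about z gives the same grasp; the last joint's range is limited). The gripper opens to 94 mm and grips with 3 to 60 N. Pads are 16 mm wide; open, the fingers measure 119 mm over their backs; the gripper's body (75 mm by 177 mm) begins 78 mm behind the grasp point.
Start: joints at [1.278, 0.3, 1.521, -0, 1.321, -0.067], TCP at [123.136, 536.03, 302.646] pointing down, gripper open.
Joint ranges: [-3.03, 3.03], [-0.79, 2.21], [0.23, 2.52], [-1.04, 4.18], [0, 3.07], [-2.55, 2.55]. Speed limits (rad/s): [2.22, 2.22, 2.57, 3.14, 3.14, 3.14].

INTERFACE

Orientations are given as [roll, pitch, yaw] about the fixed x, y, z axes, in that order (R = Rz(yaw) Ry(pitch) Rx(roll)).
In Python, from cell import manip, eyes, finder gives the robot as it stands.
- The arm moves only by the tool drive_tool, never from a script. Its argument "rows" is a list of rows, each an object with "offset": the shift along the tool's x, y, z in mm, a list of three; "spin": the turn about the tool's z in degrees; "jaw": the finger opening in mm, from 0 to 94. In form: [{"offset": [dx, dy, dz], "spin": spin, "jaw": jaw}, ...]. A call has 1 to 20 rows; each row shifts and turns the commanded pose from where the row before left it, along the tool's axes as they then stand; what a row does not reach is not made up. A row lasts 1/10 s, in which the tool goes at most 50 mm and 8.59 degrees, less where a joint would pass 70% of its speed; a pose out of reach is approached as far as the arm can. A call is refused whole if a number of a shift passes 50 or a number of a turn 8.59, either way. A call with a gripper value outside its range is refused whole. The fingers move at their own pace and stop on an object; "force" is the grip in N (left out, the last holds). Time passes only in rows, so rows that do not move let the fingers close. It gives the time, the measured TCP pose, the force and the opening at its end, in the units of the state.
- manip.read_state(): the state, without advancing time (a new reading comes with each control period).
- eyes.camera(name): name is "scene" or "top"; returns a dict with "color" (400x640x3 uint8, blue, green, red), "depth" (400x640 float32, mm along the optical axis (not along the pixel's ray), 0 where there is no reading), "vfov" (degrees; the focal length in pixels is half the picture's height over the tangent of half this angle, whatever the lens; pixels are square), "cx", "cy" (the principal point, pixels), "D" ([k1, k2, p1, p2, k3] as OpenCV has them; the pictures are not rectified), "rvec" (rotation vector, rad) and "tvec" (3), from world to camera coordinates, as OpenCV has them. Camera axes: x right, y down, z forward; pixel columns grow to the right and rows downward; lengths in mm; the calibration is good to about 2 mm. A picture is of the moment at which its call begins.
- manip.sign_off(): hands the job in, once; it reports no verdict.
Trained networks look in the newest picture that a camera, given by its name, has taken for a name from the list of things; names that differ only in an ending like _2 or _b are one class to them, and where a whole thing is asked for, a point or a joint stands for the part that bears it (a point fixed in the world has none). Each returns a list of dicts, best first, with "p" (0 to 1); they miss things now and then, are a little off and sometimes report something else, mostly with a low value. They report only what shows in the picture. A call takes as long as a camera call. They do not tell look-alikes from the thing itself.
- finder.find_in(camera, target): "uv" ([column, row] in pixels, amid what is visible of it).
The state is a dict: "clock": time; "joints": joint angles; "qd": joint speeds; "effort": joint torques, N m; "eef_pos": TCP position; "eef_rot": TCP orientation; "wrist_force": force on the tool from outside, world axes, zero at the start; "moment": the same for the moment, N m; "finger_gap": finger opening in mm.
Only numpy, scipy, OpenCV 4.12 (cv2) and the standard library are available. Lean on these libraries where they do the work, as an engineer would, in place of code of your own. Each camera call takes 0.05 s, during which the arm holds its last target. There are 200 camera calls.

## Working session

There is one attempt and no reset: what is moved stays moved. The work goes in short steps, Python scripts to look and compute and a tool call to move; the robot and the scene stay as the last step left them, time stands still between calls to the robot, and variables do not carry over. Pictures are saved under pics/ and viewed, about 8 in all and at most 12, crops included, and the job is handed in when it is done.

Besides the shell and the picture viewer there is one more tool, called after "Request:" as name(argument=value, ...), one argument or row to a line, values as JSON. drive_tool: Moves the arm, as the interface text tells. Its arguments: {"type":"object","properties":{"rows":{"type":"array","items":{"type":"object","properties":{"offset":{"type":"array","items":{"type":"number"}},"spin":{"type":"number"},"jaw":{"type":"number"}}}},"force":{"type":"number"}},"required":["rows"]}

```bash
ls; mkdir -p pics; cat > h.py <<'E'
import numpy as np, cv2
from cell import manip, eyes, finder
from scipy.spatial.transform import Rotation as R
def K(c):
    f=200/np.tan(np.radians(c["vfov"])/2)
    return np.array([[f,0,c["cx"]],[0,f,c["cy"]],[0,0,1.]])
def w(c,uv,d=None):
    "pixel(s) -> world via depth"
    uv=np.asarray(uv,float).reshape(-1,2)
    if d is None: d=c["depth"][uv[:,1].round().astype(int),uv[:,0].round().astype(int)]
    n=cv2.undistortPoints(uv.reshape(-1,1,2),K(c),np.array(c["D"],float)).reshape(-1,2)
    p=np.c_[n,np.ones(len(n))]*np.reshape(d,(-1,1))
    M=cv2.Rodrigues(np.array(c["rvec"],float))[0]
    return (p-np.array(c["tvec"],float).reshape(1,3))@M
def px(c,p):
    return cv2.projectPoints(np.asarray(p,float).reshape(-1,1,3),np.array(c["rvec"],float),np.array(c["tvec"],float),K(c),np.array(c["D"],float))[0].reshape(-1,2)
def cloud(c):
    v,u=np.mgrid[0:400,0:640]
    return w(c,np.c_[u.ravel(),v.ravel()]).reshape(400,640,3)
E
cat > a.py <<'E'
from h import *
np.set_printoptions(precision=1,suppress=True)
print(manip.read_state())
for n in ("scene","top"):
    c=eyes.camera(n); cv2.imwrite(f"pics/{n}0.png",c["color"])
    np.save(f"{n}0.npy",c,allow_pickle=True)
    print(n,c["vfov"],c["D"],"cam at",w(c,[320,200],0))
    for t in ("mill","mill_access","mill_mouth","cartridge_centre","cartridge","poker_grip","poker","poker_tip","rest_seat","rest","cradle_seat","cradle"):
        for r in finder.find_in(n,t)[:4]:
            print(t,np.round(r["uv"],1),round(r["p"],2),w(c,r["uv"])[0])
E
python3 a.py
```

```text
pics
{'clock': 0.0, 'joints': array([ 1.3,  0.3,  1.5,  0. ,  1.3, -0.1]), 'qd': array([ 0.,  0., -0.,  0., -0., -0.]), 'effort': array([  0. , -53.2, -35.3,   0.1,   0. ,  -0. ]), 'eef_pos': array([123.1, 535.9, 302.1]), 'eef_rot': array([-3.1, -0. ,  2.9]), 'wrist_force': array([ 0.7, -0.2,  0.4]), 'moment': array([ 0., -0., -0.]), 'finger_gap': 94.16048821661482}
scene 46.326799465728264 [-0.  0.  0.  0.  0.] cam at [[1200.2  214.2 1366.8]]
mill [324.9 258.7] 0.73 [706.8  77.4 148.9]
mill [324.6 194.1] 0.47 [423.  -17.7  -0.9]
mill_access [324.4 259.5] 0.87 [708.6  76.6 146.5]
mill_mouth [324.9 258.6] 0.66 [706.6  77.3 149. ]
mill_mouth [235.3 168.5] 0.62 [ 477.4 -312.5   81.1]
cartridge_centre [260.8 241.6] 0.84 [ 682.  -137.4   54.2]
cartridge_centre [369.5 242. ] 0.75 [570.5 178.2  56.6]
cartridge_centre [297.1 209.7] 0.65 [538.5 -72.4  52.8]
cartridge_centre [327.8 218.8] 0.59 [649.5  62.  277.1]
cartridge [365.6 239. ] 0.91 [564.8 163.9  56.4]
cartridge [295.9 237.9] 0.82 [633.4 -40.4  54. ]
cartridge [297.3 211.4] 0.65 [544.6 -69.4  53.8]
cartridge [182.4 214. ] 0.62 [ 711.6
[... 870 characters left out ...]
centre [278.3 215.4] 0.62 [550.8 157.4  57.1]
cartridge_centre [327.  199.3] 0.55 [606.6 -44.1  55.6]
cartridge [328.9 196.8] 0.73 [617.5 -52.7  52.2]
cartridge [333.1 221.5] 0.72 [513.5 -63.2  53.5]
cartridge [278.  215.7] 0.61 [549.8 158.7  56.4]
cartridge [343.5 183.9] 0.57 [ 668.9 -116.6   52.5]
poker_grip [396.6 226.5] 0.74 [ 474.  -312.9   80.3]
poker [394.8 225.4] 0.64 [ 479.4 -307.    76.5]
poker_tip [241.2 239.1] 0.72 [468.7 319.2  12. ]
poker_tip [394.5 231.7] 0.7 [ 462.9 -317.3    9.9]
rest_seat [390.3 225.4] 0.94 [ 489.  -300.5   19.1]
cradle_seat [242.  238.2] 0.64 [472.3 315.9  11.5]
cradle_seat [311.9 242.3] 0.62 [438.6  27.7  15.3]
cradle [298.6 178.8] 0.5 [629.6  57.3 295.7]
```

```bash
python3 - <<'E'
import cv2,numpy as np
a=cv2.imread("pics/scene0.png");b=cv2.imread("pics/top0.png")
cv2.imwrite("pics/v1.png",cv2.resize(a[110:330,130:490],(800,489),interpolation=cv2.INTER_CUBIC))
cv2.imwrite("pics/v2.png",cv2.resize(b[120:320,190:470],(800,571),interpolation=cv2.INTER_CUBIC))
E
```

```text
(no output)
```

View pics/v1.png

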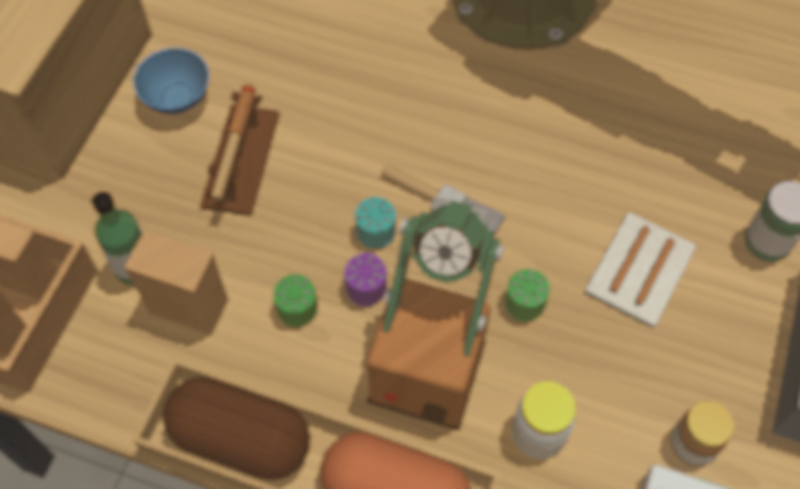

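View pics/v2.png

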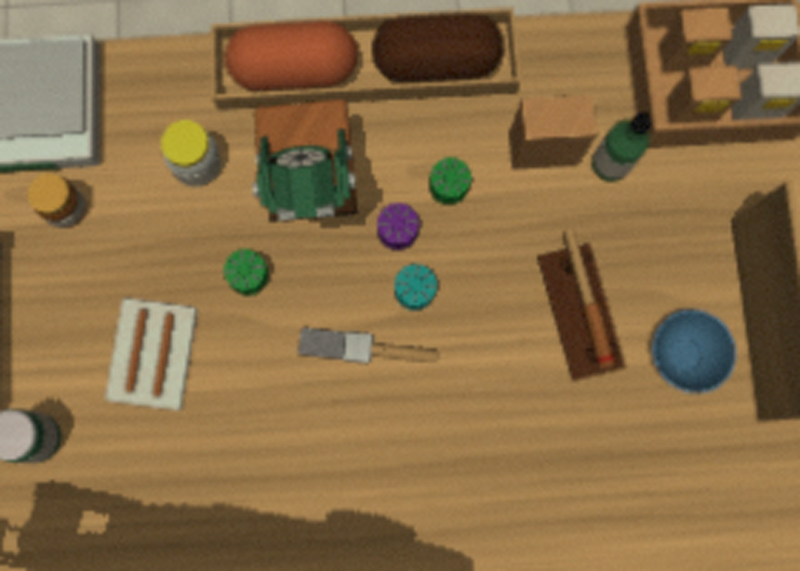

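The top view shows the mill in the middle with its head towards the robot and its foot away. The rest and poker are on the right, tip pointing away from the robot, and the cradle is on the left. The green, purple and turquoise pucks around the mill are the look-alikes. The real cartridge is the spoked disc in the head, at scene (328, 222).

The tool can only shift and spin, so it always points down. I plan to tilt the poker in the grip by pivoting it on the foot block's edge below the head.

```bash
cat > m.py <<'E'
from h import *
np.set_printoptions(precision=1,suppress=True)
C={n:np.load(f"{n}0.npy",allow_pickle=True).item() for n in ("scene","top")}
def rect(name,xy,rad,z0,z1,f=None):
    for n,c in C.items():
        P=cloud(c); ok=(c["depth"]>0)&(np.hypot(P[...,0]-xy[0],P[...,1]-xy[1])<rad)&(P[...,2]>z0)&(P[...,2]<z1)
        if f is not None: ok&=f(c["color"].astype(int))
        p=P[ok]
        if len(p)<5: print(name,n,len(p)); continue
        r=cv2.minAreaRect(p[:,:2].astype(np.float32)); 
        pc=p[:,:2]-p[:,:2].mean(0); e=np.linalg.svd(pc,full_matrices=False)[2][0]
        print(name,n,len(p),"rect",np.array(r[0]),np.array(r[1]),round(r[2],1),"mean",p.mean(0),"pca",round(np.degrees(np.arctan2(e[1],e[0])),1))
rect("foot",(700,75),130,144,156)
rect("restboard",(487,-303),130,7,17,lambda c:c[...,2]<130)
rect("restboard",(487,-303),130,4,25,lambda c:c[...,2]<130)
rect("poker",(480,-308),140,64,90)
rect("cradle",(470,318),110,8,22,lambda c:c[...,0]>140)
rect("rails",(470,318),110,14,35,lambda c:c[...,2]-c[...,0]>50)
rect("headgreen",(630,65),80,200,320,lambda c:(c[...,1]-c[...,2]>15))
rect("cart",(660,65),60,240,320,lambda c:(c.min(-1)>110))
for n in C:
    c=C[n];P=cloud(c)
    m=(c["color"].min(-1)>100)&(P[...,2]>220)&(np.hypot(P[...,0]-650,P[...,1]-65)<60)&(c["depth"]>0)
    p=P[m]; 
    if len(p)>10:
        q=p-p.mean(0); nn=np.linalg.svd(q)[2][2]; nn*=np.sign(nn[2]); print(n,"face",len(p),p.mean(0),"n",nn.round(3),"ext",p.min(0),p.max(0))
E
python3 m.py
```

```text
foot scene 1630 rect [710.3  71. ] [129.2 128.5] 2.0 mean [716.1  71.7 148.9] pca 0.4
foot top 474 rect [709.7  74.1] [122.4 129.4] 1.8 mean [734.9  74.1 149.7] pca 85.6
restboard scene 607 rect [ 481.1 -311.7] [189.  77.] 10.0 mean [ 487.8 -302.1   11.2] pca 8.1
restboard top 524 rect [ 475.8 -312.7] [190.5  81. ] 10.5 mean [ 472.4 -306.3   11.6] pca -170.0
restboard scene 736 rect [ 487.6 -333.7] [190.6 130.7] 14.8 mean [ 487.  -303.2   11. ] pca 8.5
restboard top 608 rect [ 481.6 -339. ] [192.3 134.9] 10.4 mean [ 473.8 -306.4   11.5] pca -168.9
poker scene 369 rect [ 484.4 -311.4] [183.1 118.3] 40.7 mean [ 486.3 -312.4   74.5] pca 10.2
poker top 281 rect [ 486.4 -311.3] [201.1  45.9] 11.2 mean [ 476.7 -312.    75.8] pca -169.8
cradle scene 1006 rect [454.2 312.7] [108.5 150.6] 78.9 mean [457.5 313.   13. ] pca -8.2
cradle top 534 rect [451.1 314.2] [105.5 144.8] 79.7 mean [449.3 314.4  13.6] pca 168.7
rails scene 221 rect [454.6 313.5] [ 50.7 118.1] 79.2 mean [457.1 313.2  24.5] pca -11.5
rails top 153 rect [447.  313.3] [126.   79.7] 7.4 mean [451.2 314.6  24.5] pca 172.3
headgreen scene 369 rect [636.8  69.6] [103.8 110. ] 5.0 mean [630.7  76.4 268.3] pca 96.8
headgreen top 516 rect [633.   70.9] [109.  112.7] 2.7 mean [617.4  69.4 270.8] pca 92.8
cart scene 360 rect [652.5  55.5] [40.3 87.8] 1.2 mean [653.   69.5 268.9] pca 90.2
cart top 1
scene face 392 [653.   68.6 268.3] n [ 0.8 -0.1  0.6] ext [626.9   7.2 237.4] [673.1 100.3 296.8]
top face 19 [646.   60.2 269.6] n [ 0.8 -0.3  0.5] ext [623.9  11.6 247.8] [667.   95.9 290.5]
```

```bash
cat >> h.py <<'E'
def atz(c,uv,z):
    a=w(c,uv,0)[0]; b=w(c,uv,1000)
    return a+(b-a)*((z-a[2])/(b[:,2:]-a[2]))
E
cat > m2.py <<'E'
from h import *
np.set_printoptions(precision=1,suppress=True)
C={n:np.load(f"{n}0.npy",allow_pickle=True).item() for n in ("scene","top")}
e=np.array([np.cos(np.radians(10.2)),np.sin(np.radians(10.2))]); nrm=np.array([-e[1],e[0]]); o=np.array([478.5,-312])
for n,c in C.items():
    P=cloud(c); q=P[...,:2]-o; s=q@e; t=q@nrm
    ok=(c["depth"]>0)&(abs(t)<16)&(abs(s)<180)&(P[...,2]>68)&(P[...,2]<95)
    for a in range(-100,160,10):
        m=ok&(s>=a)&(s<a+10)
        if m.sum()>1: print(n,a,m.sum(),"t",t[m].mean().round(1),t[m].min().round(1),t[m].max().round(1),"z",np.percentile(P[...,2][m],90).round(1),c["color"][m].mean(0).round())
    # V boards / ends
    print(s[ok].min(),s[ok].max())
    img=c["color"].copy()
    for a,z in ((-70,70),(0,70),(130,70)):
        p=px(c,[[*(o+a*e),z]])[0]; print(a,p)
E
python3 m2.py
```

```text
scene -90 15 t 1.3 -10.0 8.2 z 79.6 [ 65. 100. 161.]
scene -80 18 t 0.3 -10.7 13.8 z 82.3 [ 61.  95. 148.]
scene -70 20 t 0.4 -11.5 12.4 z 79.4 [ 59.  96. 142.]
scene -60 11 t -1.5 -12.8 8.2 z 78.0 [ 61. 100. 147.]
scene -50 16 t -2.7 -10.2 7.4 z 79.6 [ 62. 101. 150.]
scene -40 15 t 0.5 -11.6 8.2 z 82.4 [ 63. 102. 151.]
scene -30 17 t -1.8 -12.1 9.3 z 82.5 [ 62. 101. 149.]
scene -20 16 t -0.2 -13.0 7.6 z 80.1 [ 62. 101. 149.]
scene -10 18 t -1.3 -10.2 7.5 z 81.1 [ 64. 102. 146.]
scene 0 12 t -1.3 -7.6 5.9 z 78.6 [ 87. 130. 163.]
scene 10 11 t -0.5 -9.8 5.0 z 78.6 [ 89. 133. 165.]
scene 20 11 t -1.5 -9.7 4.8 z 76.3 [ 92. 136. 168.]
scene 30 14 t -2.0 -9.0 3.9 z 77.4 [ 91. 134. 167.]
scene 40 12 t -2.7 -10.2 5.3 z 77.7 [ 87. 130. 162.]
scene 50 14 t -0.8 -14.2 9.1 z 78.2 [ 83. 123. 155.]
scene 60 20 t -2.0 -16.0 15.2 z 77.3 [ 65.  98. 129.]
scene 70 17 t 0.5 -8.0 12.7 z 78.5 [ 84. 125. 156.]
scene 80 15 t -2.0 -9.6 5.2 z 77.9 [ 89. 133. 165.]
scene 90 14 t -0.9 -8.4 5.2 z 76.7 [ 89. 132. 164.]
scene 100 15 t -1.1 -7.8 5.9 z 77.8 [ 78. 116. 146.]
-90.4248879089887 109.80098992432555
-70
[... 487 characters left out ...]
[ 39.  73. 120.]
top -10 13 t 1.4 -10.6 10.7 z 82.4 [ 40.  72. 113.]
top 0 10 t -0.4 -7.2 6.1 z 77.8 [ 61. 102. 133.]
top 10 8 t 1.0 -4.5 7.2 z 79.6 [ 67. 109. 141.]
top 20 9 t 0.0 -9.1 7.5 z 80.0 [ 61. 100. 130.]
top 30 9 t -0.3 -6.8 6.8 z 79.1 [ 63. 103. 133.]
top 40 9 t 1.1 -5.2 6.6 z 78.8 [ 68. 110. 142.]
top 50 13 t -0.5 -15.6 13.1 z 80.2 [ 50.  83. 110.]
top 60 15 t -0.8 -15.4 14.4 z 77.6 [ 46.  77. 105.]
top 70 9 t 1.3 -4.3 8.5 z 78.8 [ 65. 106. 138.]
top 80 10 t -0.1 -6.3 5.3 z 79.7 [ 68. 110. 142.]
top 90 10 t 0.9 -8.2 6.6 z 80.0 [ 66. 108. 139.]
top 100 7 t 1.1 -5.9 7.3 z 79.5 [ 67. 108. 140.]
-92.70932955957662 108.45124490721449
-70 [400.6 242.7]
0 [395.7 225.8]
130 [387.  195.2]
```

```bash
cat > go.py <<'E'
import sys; from h import *
# usage: go.py yaw_after_spin x y z x y z ... : prints tool offsets between successive TCP targets
a=list(map(float,sys.argv[1:])); s=manip.read_state()
rpy=np.degrees(s["eef_rot"]); print("t",round(s["clock"],2),"pos",s["eef_pos"].round(1),"rpy",rpy.round(2),"J",np.round(s["joints"],2),"F",s["wrist_force"].round(1),"gap",round(s["finger_gap"],1))
if a:
    d=(a[0]-rpy[2]+180)%360-180; print("spin",round(-d,2))
    Rm=R.from_euler("xyz",[180,0,a[0]],degrees=True); p=s["eef_pos"]
    for q in np.reshape(a[1:],(-1,3)): print(q,"offset",Rm.inv().apply(q-p).round(1),"len",round(np.linalg.norm(q-p),1)); p=q
E
python3 go.py 190.2 400 120 300 448 -317.5 300 448 -317.5 148
```

```text
t 1.3 pos [123.1 536.  302.6] rpy [-180.     -0.    167.06] J [ 1.28  0.3   1.52 -0.    1.32 -0.07] F [ 0.5 -0.   0.7] gap 94.1
spin -23.14
[400. 120. 300.] offset [-198.8 -458.5    2.6] len 499.7
[ 448.  -317.5  300. ] offset [  30.2 -439.1   -0. ] len 440.1
[ 448.  -317.5  148. ] offset [ -0.  -0. 152.] len 152.0
```

Request:
drive_tool(
  rows=[
    {"spin": -7.7},
    {"spin": -7.7},
    {"spin": -7.7},
    {"offset": [-16.5,-38.2,0]},
    {"offset": [-16.5,-38.2,0]},
    {"offset": [-16.5,-38.2,0]},
    {"offset": [-16.5,-38.2,0]},
    {"offset": [-16.5,-38.2,0]},
    {"offset": [-16.5,-38.2,0]},
    {"offset": [-16.5,-38.2,0]},
    {"offset": [-16.5,-38.2,0]},
    {"offset": [-16.5,-38.2,0]},
    {"offset": [-16.5,-38.2,0]},
    {"offset": [-16.5,-38.2,0]},
    {"offset": [-16.5,-38.2,0]},
  ],
)

```text
validation failed for argument at $.ro...
```

Request:
drive_tool(
  rows=[
    {"offset": [2.5,-40,0],"jaw": 60},
    {"offset": [2.5,-40,0],"jaw": 60},
    {"offset": [2.5,-40,0],"jaw": 60},
    {"offset": [2.5,-40,0],"jaw": 60},
    {"offset": [3,-40,0],"jaw": 60},
    {"offset": [3,-40,0],"jaw": 60},
    {"offset": [3,-40,0],"jaw": 60},
    {"offset": [3,-40,0],"jaw": 60},
    {"offset": [3,-40,0],"jaw": 60},
    {"offset": [3,-40,0],"jaw": 60},
    {"offset": [2.2,-39,0],"jaw": 60},
    {"offset": [0,0,0],"jaw": 60},
  ],
)

```text
validation failed for argument at $.ro...
```

```bash
python3 go.py 190.2 448 -317.5 148; python3 - <<'E'
from h import *
c=eyes.camera("scene"); i=c["color"]; cv2.imwrite("pics/v3.png",cv2.resize(i[100:260,140:340],(800,640)[0:1]+(600,)[0:1],interpolation=cv2.INTER_CUBIC))
E
```

```text
t 1.3 pos [123.1 536.  302.6] rpy [-180.     -0.    167.06] J [ 1.28  0.3   1.52 -0.    1.32 -0.07] F [ 0.5 -0.   0.7] gap 94.1
spin -23.14
[ 448.  -317.5  148. ] offset [-168.6 -897.6  154.6] len 926.3
```

Request:
drive_tool(
  rows=[
    {"offset": [0,0,0],"spin": -7.7,"jaw": 60},
    {"offset": [0,0,0],"spin": -7.7,"jaw": 60},
    {"offset": [0,0,0],"spin": -7.7,"jaw": 60},
    {"offset": [-16.5,-38.2,0],"spin": 0,"jaw": 60},
    {"offset": [-16.5,-38.2,0],"spin": 0,"jaw": 60},
    {"offset": [-16.5,-38.2,0],"spin": 0,"jaw": 60},
    {"offset": [-16.5,-38.2,0],"spin": 0,"jaw": 60},
    {"offset": [-16.5,-38.2,0],"spin": 0,"jaw": 60},
    {"offset": [-16.5,-38.2,0],"spin": 0,"jaw": 60},
    {"offset": [-16.5,-38.2,0],"spin": 0,"jaw": 60},
    {"offset": [-16.5,-38.2,0],"spin": 0,"jaw": 60},
    {"offset": [-16.5,-38.2,0],"spin": 0,"jaw": 60},
    {"offset": [-16.5,-38.2,0],"spin": 0,"jaw": 60},
    {"offset": [-16.5,-38.2,0],"spin": 0,"jaw": 60},
    {"offset": [-16.5,-38.2,0],"spin": 0,"jaw": 60},
  ],
)

```text
clock: 2.85
eef_pos: [399.5, 118.1, 302.9]
eef_rot: [3.142, 0.001, -2.964]
wrist_force: [0.4, -0.3, -0.6]
finger_gap: 59.5
```

Request:
drive_tool(
  rows=[
    {"offset": [2.7,-40,0],"spin": 0,"jaw": 60},
    {"offset": [2.7,-40,0],"spin": 0,"jaw": 60},
    {"offset": [2.7,-40,0],"spin": 0,"jaw": 60},
    {"offset": [2.7,-40,0],"spin": 0,"jaw": 60},
    {"offset": [2.7,-40,0],"spin": 0,"jaw": 60},
    {"offset": [2.7,-40,0],"spin": 0,"jaw": 60},
    {"offset": [2.7,-40,0],"spin": 0,"jaw": 60},
    {"offset": [2.7,-40,0],"spin": 0,"jaw": 60},
    {"offset": [2.7,-40,0],"spin": 0,"jaw": 60},
    {"offset": [2.7,-40,0],"spin": 0,"jaw": 60},
    {"offset": [2.7,-39,0],"spin": 0,"jaw": 60},
    {"offset": [0,0,0],"spin": 0,"jaw": 60},
  ],
)

```text
clock: 4.05
eef_pos: [446.8, -321.0, 302.0]
eef_rot: [-3.142, -0.001, -2.967]
wrist_force: [0.4, 0.6, -0.1]
finger_gap: 59.6
```

```bash
python3 go.py 190.2 448 -317.5 148
```

```text
t 4.05 pos [ 446.8 -321.   302. ] rpy [-1.8000e+02 -3.0000e-02 -1.7002e+02] J [-0.69  0.3   1.52 -0.    1.32 -2.43] F [ 0.4  0.6 -0.1] gap 59.6
spin -0.22
[ 448.  -317.5  148. ] offset [ -1.8   3.3 154. ] len 154.0
```

Request:
drive_tool(
  rows=[
    {"offset": [-1.8,3.3,34],"spin": 0,"jaw": 60},
    {"offset": [0,0,35],"spin": 0,"jaw": 60},
    {"offset": [0,0,35],"spin": 0,"jaw": 60},
    {"offset": [0,0,30],"spin": 0,"jaw": 60},
    {"offset": [0,0,20],"spin": 0,"jaw": 60},
    {"offset": [0,0,0],"spin": 0,"jaw": 60},
    {"offset": [0,0,0],"spin": 0,"jaw": 10},
    {"offset": [0,0,0],"spin": 0,"jaw": 10},
    {"offset": [0,0,0],"spin": 0,"jaw": 10},
    {"offset": [0,0,0],"spin": 0,"jaw": 10},
    {"offset": [0,0,0],"spin": 0,"jaw": 10},
  ],
  force=25,
)

```text
clock: 5.15
eef_pos: [448.9, -315.9, 150.2]
eef_rot: [-3.135, 0.002, -2.964]
wrist_force: [-2.3, -25.7, 8.5]
finger_gap: 23.5
```

Request:
drive_tool(
  rows=[
    {"offset": [0,0,0],"spin": 0,"jaw": 10},
    {"offset": [0,0,0],"spin": 0,"jaw": 10},
    {"offset": [0,0,0],"spin": 0,"jaw": 10},
  ],
)

```text
clock: 5.45
eef_pos: [449.0, -316.5, 150.9]
eef_rot: [-3.134, 0.003, -2.965]
wrist_force: [-0.6, -16.2, 7.1]
finger_gap: 21.3
```

Request:
drive_tool(
  rows=[
    {"offset": [0,-1.5,0],"spin": 0,"jaw": 10},
    {"offset": [0,0,-8],"spin": 0,"jaw": 10},
    {"offset": [0,0,-20],"spin": 0,"jaw": 10},
    {"offset": [0,0,-30],"spin": 0,"jaw": 10},
    {"offset": [0,0,-40],"spin": 0,"jaw": 10},
    {"offset": [0,0,0],"spin": 0,"jaw": 10},
    {"offset": [0,0,0],"spin": 0,"jaw": 10},
  ],
)

```text
clock: 6.15
eef_pos: [448.6, -315.3, 247.2]
eef_rot: [-3.141, 0.001, -2.964]
wrist_force: [0.2, -0.2, -1.0]
finger_gap: 21.1
```

```bash
cat > pk.py <<'E'
# poker line relative to grasp point, from depth clouds: points ahead of the gripper along -tool x
import sys; from h import *
np.set_printoptions(precision=1,suppress=True)
s=manip.read_state(); g=s["eef_pos"]; Rm=R.from_euler("xyz",s["eef_rot"])
print("t",s["clock"],g,"yaw",np.degrees(s["eef_rot"][2]).round(2),"F",s["wrist_force"].round(1),"gap",round(s["finger_gap"],1))
for n in ("scene","top"):
    c=eyes.camera(n); np.save(n+"_l.npy",c,allow_pickle=True)
    P=cloud(c); q=Rm.inv().apply((P.reshape(-1,3)-g)).reshape(P.shape); q[...,0]*=-1; q[...,2]=78-q[...,2]  # ahead, lateral(tool y), up rel grasp
    ok=(c["depth"]>0)&(abs(q[...,1])<16)&(q[...,0]>42)&(q[...,0]<165)&(q[...,2]>-25)&(q[...,2]<130)
    p=q[ok]
    if len(p)<8: print(n,len(p)); continue
    for a in range(30,170,15):
        m=(p[:,0]>=a)&(p[:,0]<a+15)
        if m.sum()>1: print(n,a,m.sum(),"lat",p[m,1].mean().round(1),"top z",np.percentile(p[m,2],90).round(1),"med",np.median(p[m,2]).round(1))
    m=p[:,2]>-25
    k=np.polyfit(p[m,0],p[m,2],1); l=np.polyfit(p[m,0],p[m,1],1); print("pitch",np.degrees(np.arctan(k[0])),"z0",k[1],"yawlat",np.degrees(np.arctan(l[0])),l[1],"max ahead",p[:,0].max())
E
python3 pk.py
```

```text
t 6.15 [ 448.6 -315.3  247.2] yaw -169.83 F [ 0.2 -0.2 -1. ] gap 21.1
scene 30 4 lat 2.4 top z 4.1 med 2.2
scene 45 19 lat -0.9 top z 6.4 med 3.5
scene 60 23 lat -0.2 top z 6.2 med 2.7
scene 75 19 lat 0.4 top z 5.7 med 2.3
scene 90 24 lat 0.1 top z 5.7 med 2.4
scene 105 21 lat -0.4 top z 4.4 med 1.5
scene 120 24 lat 0.4 top z 5.2 med 1.5
scene 135 14 lat -0.8 top z 4.0 med -1.8
pitch -2.009630895673723 z0 4.829565690956847 yawlat -0.18282523584884156 0.23246100605950154 max ahead 140.1817957370403
top 45 10 lat 5.3 top z 5.9 med 2.9
top 60 16 lat 2.0 top z 6.1 med 1.1
top 75 17 lat 2.2 top z 5.0 med 1.5
top 90 17 lat 2.0 top z 5.6 med 1.2
top 105 16 lat 2.0 top z 4.7 med 1.9
top 120 16 lat 3.0 top z 5.7 med 2.3
top 135 2 lat 1.5 top z 2.9 med 2.1
pitch -0.03298312805541598 z0 1.6307778738704384 yawlat -0.8195650657875163 3.8717910327268745 max ahead 136.45989424804836
```

Request:
drive_tool(
  rows=[
    {"offset": [0,-2.3,35],"spin": 0,"jaw": 10},
    {"offset": [0,0,35],"spin": 0,"jaw": 10},
    {"offset": [0,0,18],"spin": 0,"jaw": 10},
    {"offset": [0,0,8],"spin": 0,"jaw": 10},
    {"offset": [0,0,0],"spin": 0,"jaw": 10},
    {"offset": [0,0,0],"spin": 0,"jaw": 40},
    {"offset": [0,0,0],"spin": 0,"jaw": 40},
    {"offset": [17,0,0],"spin": 0,"jaw": 40},
    {"offset": [0,0,2],"spin": 0,"jaw": 40},
    {"offset": [0,0,0],"spin": 0,"jaw": 10},
    {"offset": [0,0,0],"spin": 0,"jaw": 10},
    {"offset": [0,0,0],"spin": 0,"jaw": 10},
    {"offset": [0,0,0],"spin": 0,"jaw": 10},
  ],
  force=25,
)

```text
clock: 7.55
eef_pos: [432.7, -320.9, 148.9]
eef_rot: [-3.141, 0.001, -2.964]
wrist_force: [1.1, -2.1, 0.6]
finger_gap: 21.2
```

```bash
cat >> h.py <<'E'
MO=np.array([605.1,68.4,0]); MY=np.radians(1.9)
def mill(x,y,z): return MO+np.array([x*np.cos(MY)-y*np.sin(MY),x*np.sin(MY)+y*np.cos(MY),z])
E
python3 -c "
from h import *
print(mill(-190,0,300),mill(-190,0,251),mill(-108,0,251),mill(-108,0,237))"; python3 go.py 190.17 432.7 -320.9 300 ; python3 go.py 181.9 432.7 -320.9 300 415.2 62.1 300 415.2 62.1 251 497.2 64.8 251
```

```text
[415.20445897  62.10051611 300.        ] [415.20445897  62.10051611 251.        ] [497.15937668  64.81924073 251.        ] [497.15937668  64.81924073 237.        ]
t 7.55 pos [ 432.7 -320.9  148.9] rpy [-1.7995e+02  4.0000e-02 -1.6982e+02] J [-0.71  0.45  1.7  -0.    0.99 -2.45] F [ 1.1 -2.1  0.6] gap 21.2
spin 0.01
[ 432.7 -320.9  300. ] offset [   0.     0.  -151.1] len 151.1
t 7.55 pos [ 432.7 -320.9  148.9] rpy [-1.7995e+02  4.0000e-02 -1.6982e+02] J [-0.71  0.45  1.7  -0.    0.99 -2.45] F [ 1.1 -2.1  0.6] gap 21.2
spin 8.28
[ 432.7 -320.9  300. ] offset [   0.     0.  -151.1] len 151.1
[415.2  62.1 300. ] offset [  4.8 383.4   0. ] len 383.4
[415.2  62.1 251. ] offset [ 0. -0. 49.] len 49.0
[497.2  64.8 251. ] offset [-82.  -0.  -0.] len 82.0
```

Request:
drive_tool(
  rows=[
    {"offset": [0,0,-20],"spin": 0,"jaw": 10},
    {"offset": [0,0,-40],"spin": 0,"jaw": 10},
    {"offset": [0,0,-45],"spin": 0,"jaw": 10},
    {"offset": [0,0,-46],"spin": 0,"jaw": 10},
    {"offset": [0,0,0],"spin": 8.28,"jaw": 10},
    {"offset": [0.5,30,0],"spin": 0,"jaw": 10},
    {"offset": [0.5,38,0],"spin": 0,"jaw": 10},
    {"offset": [0.5,38,0],"spin": 0,"jaw": 10},
    {"offset": [0.5,38,0],"spin": 0,"jaw": 10},
    {"offset": [0.5,38,0],"spin": 0,"jaw": 10},
    {"offset": [0.5,38,0],"spin": 0,"jaw": 10},
    {"offset": [0.5,38,0],"spin": 0,"jaw": 10},
    {"offset": [0.5,38,0],"spin": 0,"jaw": 10},
    {"offset": [0.4,38,0],"spin": 0,"jaw": 10},
    {"offset": [0.4,30,0],"spin": 0,"jaw": 10},
    {"offset": [0,19.4,0],"spin": 0,"jaw": 10},
    {"offset": [0,0,25],"spin": 0,"jaw": 10},
    {"offset": [0,0,24],"spin": 0,"jaw": 10},
    {"offset": [0,0,0],"spin": 0,"jaw": 10},
  ],
)

```text
clock: 9.45
eef_pos: [413.8, 62.5, 248.4]
eef_rot: [-3.142, -0.005, -3.108]
wrist_force: [-0.6, 0.1, -0.4]
finger_gap: 21.5
```

```bash
python3 pk.py;  python3 go.py 181.9 497.2 64.8 251; python3 - <<'E'
from h import *
c=np.load("scene_l.npy",allow_pickle=True).item()
cv2.imwrite("pics/v3.png",cv2.resize(c["color"][130:310,220:460],(800,600),interpolation=cv2.INTER_CUBIC))
E
```

```text
t 9.45 [413.8  62.5 248.4] yaw -178.09 F [-0.6  0.1 -0.4] gap 21.5
scene 30 8 lat -1.8 top z 9.5 med 3.8
scene 45 23 lat -1.1 top z 6.4 med 3.7
scene 60 24 lat -1.5 top z 7.1 med 3.8
scene 75 22 lat -1.3 top z 7.4 med 4.4
scene 90 24 lat -1.3 top z 6.5 med 3.5
scene 105 20 lat -1.3 top z 7.9 med 4.3
pitch 6.7489581199585515 z0 -4.910281471483249 yawlat 0.7660424625489901 -2.3205561201936464 max ahead 164.78085636273917
top 75 11 lat 2.1 top z 9.7 med 6.2
top 90 16 lat 0.5 top z 9.7 med 6.9
top 105 18 lat 0.4 top z 10.2 med 6.0
top 120 15 lat 0.8 top z 9.9 med 7.2
top 135 17 lat 1.3 top z 9.2 med 6.8
top 150 7 lat 3.2 top z 94.6 med 11.8
pitch 14.976773433451317 z0 -22.255135737468276 yawlat 1.0245426261730826 -0.9975251034571683 max ahead 164.14386890711543
t 9.55 pos [415.   62.3 251.2] rpy [ 1.8000e+02 -3.0000e-02 -1.7812e+02] J [ 0.06  0.06  1.93  0.    1.15 -1.54] F [-0.9  0.1  0.3] gap 21.5
spin -0.02
[497.2  64.8 251. ] offset [-82.3  -0.2   0.2] len 82.3
```

View pics/v3.png

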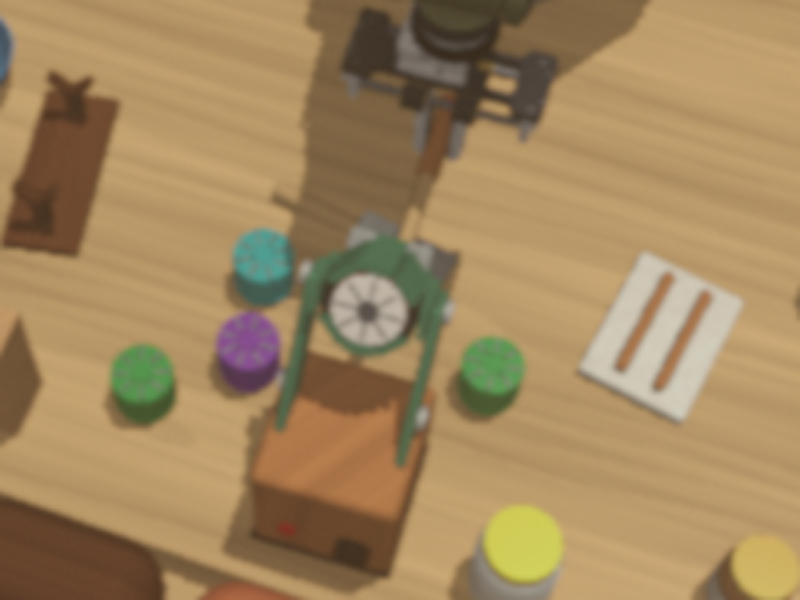

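Request:
drive_tool(
  rows=[
    {"offset": [-20,0,0],"spin": 0,"jaw": 10},
    {"offset": [-32,0,0],"spin": 0,"jaw": 10},
    {"offset": [-32,0,0],"spin": 0,"jaw": 10},
    {"offset": [0,0,0],"spin": 0,"jaw": 10},
    {"offset": [0,0,8],"spin": 0,"jaw": 10},
    {"offset": [0,0,6],"spin": 0,"jaw": 10},
    {"offset": [0,0,0],"spin": 0,"jaw": 10},
  ],
  force=10,
)

```text
clock: 10.25
eef_pos: [498.1, 65.0, 236.1]
eef_rot: [-3.142, -0.001, -3.109]
wrist_force: [-0.9, -0.3, -1.2]
finger_gap: 21.7
```

Request:
drive_tool(
  rows=[
    {"offset": [-0.3,0,12.5],"spin": 0,"jaw": 10},
    {"offset": [-0.5,0,13],"spin": 0,"jaw": 10},
    {"offset": [-2.2,0,12.5],"spin": 0,"jaw": 10},
    {"offset": [-3.1,0,12.5],"spin": 0,"jaw": 10},
    {"offset": [-4.3,0,12],"spin": 0,"jaw": 10},
    {"offset": [-5.2,0,11.7],"spin": 0,"jaw": 10},
  ],
)

```text
clock: 10.85
eef_pos: [514.7, 65.6, 161.2]
eef_rot: [3.142, -0.001, -3.109]
wrist_force: [0.4, -0.2, 0.0]
finger_gap: 21.6
```

```bash
python3 pk.py; python3 - <<'E'
from h import *
a=[np.load(n+"_l.npy",allow_pickle=True).item()["color"] for n in("scene","top")]
i=np.hstack([cv2.resize(a[0][140:260,260:380],(400,400),interpolation=cv2.INTER_CUBIC),cv2.resize(a[1][150:250,250:350],(400,400),interpolation=cv2.INTER_CUBIC)])
cv2.imwrite("pics/v4.png",i)
E
```

```text
t 10.85 [514.7  65.6 161.2] yaw -178.12 F [ 0.4 -0.2  0. ] gap 21.6
scene 120 19 lat 0.2 top z 79.7 med 74.6
scene 135 59 lat -0.2 top z 69.3 med 66.3
scene 150 59 lat -0.1 top z 67.8 med 65.7
pitch -10.31212334370016 z0 93.7741749014887 yawlat -1.012260167614118 2.4726403166397604 max ahead 164.82001327696213
top 75 4 lat -0.5 top z 63.5 med 56.6
top 90 4 lat -0.8 top z 60.3 med 59.6
pitch -20.330587599114747 z0 91.80111636698207 yawlat -1.7889329560061538 2.135869945667231 max ahead 91.50888587664987
```

View pics/v4.png

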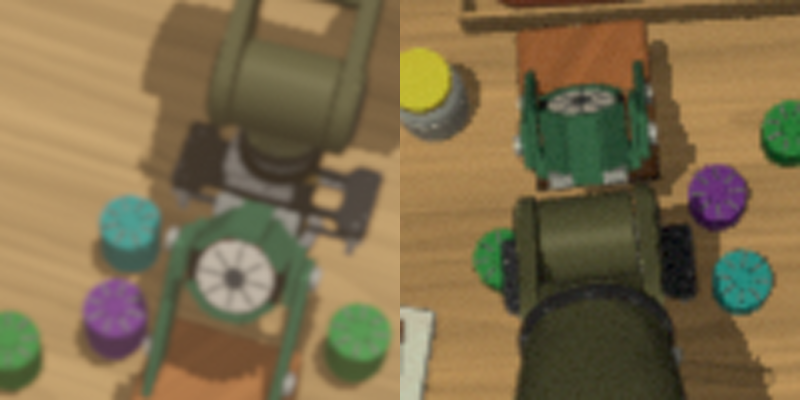

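```bash
cat > wr.py <<'E'
from h import *
s=manip.read_state();gx=s["eef_pos"]
Q=[]
for n in ("scene","top"):
    c=np.load(n+"_l.npy",allow_pickle=True).item(); P=cloud(c)[c["depth"]>0]; Q.append(P)
for n,P in zip(("scene","top"),Q):
  for z in range(150,480,20):
    m=(P[:,2]>z)&(P[:,2]<=z+20)&(abs(P[:,1]-66)<60)&(P[:,0]>380)&(P[:,0]<gx[0]+100+ (0 if z<350 else 0))
    if m.sum()>3: print(n,z,m.sum(),"x max/98%/gaps",P[m,0].max().round(),np.unique((P[m,0]//10*10).astype(int)))
E
python3 wr.py
```

```text
scene 150 5 x max/98%/gaps 549.0 [490 520 530 540]
scene 170 109 x max/98%/gaps 551.0 [480 490 500 510 520 530 540 550]
scene 190 265 x max/98%/gaps 544.0 [480 490 500 510 520 530 540]
scene 210 38 x max/98%/gaps 541.0 [530 540]
scene 230 79 x max/98%/gaps 613.0 [510 520 530 540 550 580 590 600 610]
scene 250 278 x max/98%/gaps 614.0 [500 510 520 530 540 550 570 580 590 600 610]
scene 270 158 x max/98%/gaps 614.0 [520 530 540 550 590 600 610]
scene 290 92 x max/98%/gaps 553.0 [530 540 550]
scene 310 74 x max/98%/gaps 559.0 [450 510 520 530 540 550]
scene 330 266 x max/98%/gaps 561.0 [420 430 440 450 460 470 480 490 500 510 520 530 540 550 560]
scene 350 782 x max/98%/gaps 556.0 [410 420 430 440 450 460 470 480 490 500 510 520 530 540 550]
scene 370 291 x max/98%/gaps 537.0 [410 420 430 440 450 460 470 480 490 500 510 520 530]
scene 390 278 x max/98%/gaps 506.0 [390 400 410 420 430 440 450 460 470 480 490 500]
scene 410 463 x max/98%/gaps 472.0 [380 390 400 410 420 430 440 450 460 470]
scene 430 488 x max/98%/gaps 466.0 [380 390 400 410 420 430 440 450 460]
scene 450 487 x max/98%/gaps 447.0 [380 390 400 410 420 430 440]
scene 470 471 x max/98%/gaps 419.0 [380 390 400 410]
top 230 40 x max/98%/gaps 614.0 [590 600 610]
top 250 157 x max/98%/gaps 614.0 [510 520 570 580 590 600 610]
top 270 104 x max/98%/gaps 614.0 [580 590 600 610]
top 330 70 x max/98%/gaps 553.0 [470 480 490 510 520 540 550]
top 350 470 x max/98%/gaps 552.0 [470 480 490 500 510 520 530 540 550]
top 370 151 x max/98%/gaps 538.0 [470 480 490 500 510 520 530]
top 390 113 x max/98%/gaps 503.0 [410 420 450 460 470 480 490 500]
top 410 153 x max/98%/gaps 467.0 [410 420 430 440 450 460]
top 430 234 x max/98%/gaps 456.0 [400 410 420 430 440 450]
top 450 217 x max/98%/gaps 436.0 [380 390 400 410 420 430]
top 470 224 x max/98%/gaps 416.0 [380 390 400 410]
```

Request:
drive_tool(
  rows=[
    {"offset": [-3.8,0,6.6],"spin": 0,"jaw": 10},
    {"offset": [-3.8,0,6.6],"spin": 0,"jaw": 10},
    {"offset": [0,0,0],"spin": 0,"jaw": 10},
    {"offset": [30,0,0],"spin": 0,"jaw": 10},
    {"offset": [35,0,0],"spin": 0,"jaw": 10},
    {"offset": [30,0,-10],"spin": 0,"jaw": 10},
    {"offset": [20,0,-38],"spin": 0,"jaw": 10},
    {"offset": [0,0,0],"spin": 0,"jaw": 10},
    {"offset": [0,0,0],"spin": 0,"jaw": 10},
  ],
  force=40,
)

```text
clock: 11.85
eef_pos: [407.3, 62.0, 198.0]
eef_rot: [3.142, 0.003, -3.109]
wrist_force: [-0.4, -0.2, -1.0]
finger_gap: 20.9
```

```bash
cat > pk2.py <<'E'
# print shaft cloud: forward distance and height rel. grasp, filtered by wood colour
from h import *
np.set_printoptions(precision=1,suppress=True)
s=manip.read_state(); g=s["eef_pos"]; Rm=R.from_euler("xyz",s["eef_rot"])
print("t",s["clock"],g,"F",s["wrist_force"].round(1),"gap",round(s["finger_gap"],1))
for n in ("scene","top"):
    c=eyes.camera(n); np.save(n+"_l.npy",c,allow_pickle=True); col=c["color"].astype(int)
    P=cloud(c); q=Rm.inv().apply((P.reshape(-1,3)-g)).reshape(P.shape); q[...,0]*=-1; q[...,2]=78-q[...,2]
    ok=(c["depth"]>0)&(abs(q[...,1])<14)&(q[...,0]>35)&(q[...,0]<150)&(abs(q[...,2]-q[...,0]*.75)<40)&(col[...,2]-col[...,0]>25)
    p=q[ok]; print(n,len(p))
    for a in range(30,160,12):
        m=(p[:,0]>=a)&(p[:,0]<a+12)
        if m.sum()>1: print(a,m.sum(),"lat",p[m,1].mean().round(1),"z",np.percentile(p[m,2],[10,50,90]))
    if len(p)>9:
        d,mu=np.linalg.svd(p-p.mean(0))[2][0],p.mean(0); d*=np.sign(d[0]); print("dir",d,"pitch",np.degrees(np.arcsin(d[2])),"at",mu,"s max",((p-mu)@d).max()+mu[0]/d[0])
E
python3 pk2.py
```

```text
t 11.85 [407.3  62.  198. ] F [-0.4 -0.2 -1. ] gap 20.9
scene 102
30 12 lat -0.1 z [21.6 28.5 33.7]
42 7 lat -1.7 z [35.5 37.5 42.4]
54 10 lat 0.2 z [44.5 47.6 51.4]
66 12 lat -0.7 z [50.  54.3 59.7]
78 9 lat -0.5 z [58.1 63.4 67.1]
90 10 lat -0.8 z [67.1 72.3 78.5]
102 12 lat -0.9 z [75.6 80.1 83.7]
114 16 lat -0.5 z [84.4 88.9 92. ]
126 14 lat -1.6 z [80.5 85.7 89.4]
dir [ 0.8 -0.   0.6] pitch 33.83096951643552 at [88.2 -0.7 64.6] s max 154.64113660454314
top 78
66 13 lat -0.0 z [51.2 55.4 63.8]
78 18 lat 0.5 z [56.4 63.  71.5]
90 15 lat -0.0 z [70.6 74.2 79.1]
102 17 lat 0.8 z [77.2 81.2 89.4]
114 11 lat 1.1 z [81.1 87.8 91.9]
126 4 lat 1.2 z [80.3 81.3 84.7]
dir [0.8 0.  0.6] pitch 33.769963968696246 at [96.9  0.5 73. ] s max 148.2512677683541
```

```bash
python3 -c "
from h import *
print(mill(-142.8,0,206.1))"; python3 go.py 181.9 462.4 63.7 206.1
```

```text
[462.37850916  63.66544053 206.1       ]
t 11.95 pos [407.3  62.  196.7] rpy [-1.8000e+02 -4.0000e-02 -1.7812e+02] J [ 0.06  0.12  2.01 -0.    1.01 -1.54] F [-0.6 -0.8 -1.2] gap 21.0
spin -0.02
[462.4  63.7 206.1] offset [-55.2  -0.1  -9.4] len 56.0
```

Request:
drive_tool(
  rows=[
    {"offset": [-20,0,-9.4],"spin": 0,"jaw": 10},
    {"offset": [-25,0,0],"spin": 0,"jaw": 10},
    {"offset": [-10.2,0,0],"spin": 0,"jaw": 10},
    {"offset": [0,0,0],"spin": 0,"jaw": 10},
    {"offset": [0,0,0],"spin": 0,"jaw": 10},
  ],
  force=60,
)

```text
clock: 12.45
eef_pos: [461.5, 63.8, 205.7]
eef_rot: [-3.142, -0.002, -3.109]
wrist_force: [-0.7, 1.1, -0.6]
finger_gap: 20.6
```

```bash
python3 pk2.py; python3 - <<'E'
from h import *
np.set_printoptions(precision=1,suppress=True)
# head points in mill frame: underside visible? list head outline in bore frame
for n in("scene","top"):
    c=np.load(n+"_l.npy",allow_pickle=True).item(); P=cloud(c); ok=(c["depth"]>0)
    q=P-MO; X=q[...,0]*np.cos(MY)+q[...,1]*np.sin(MY); Y=-q[...,0]*np.sin(MY)+q[...,1]*np.cos(MY); Z=P[...,2]-230
    s=X*.788+Z*.616; t=-X*.616+Z*.788
    m=ok&(abs(t)<60)&(s>-5)&(s<90)&(abs(Y)<55)&(c["color"].astype(int)[...,1]-c["color"].astype(int)[...,2]>12)
    for a in range(-5,80,8):
        k=m&(s>a)&(s<=a+8)
        if k.sum()>4: print(n,a,k.sum(),"Y",np.percentile(Y[k],[1,99]),"t max",np.percentile(t[k&(abs(Y)<8)],98).round(1) if (k&(abs(Y)<8)).any() else None)
E
```

```text
t 12.45 [461.5  63.8 205.7] F [-0.7  1.1 -0.6] gap 20.6
scene 45
30 13 lat -0.6 z [18.2 32.  33.8]
42 10 lat -0.5 z [32.5 36.5 42.4]
54 13 lat -0.4 z [40.8 46.7 49. ]
66 9 lat -0.9 z [47.1 54.6 57.4]
dir [ 0.8 -0.   0.6] pitch 39.834997406918525 at [52.8 -0.6 40.3] s max 99.19565090513393
top 63
78 16 lat 0.8 z [60.2 67.4 71.4]
90 14 lat -0.1 z [70.8 74.7 81.5]
102 17 lat 1.0 z [74.5 83.5 89.3]
114 13 lat -0.1 z [87.2 91.3 94.6]
126 2 lat -0.1 z [88.2 88.5 88.8]
dir [ 0.8 -0.   0.6] pitch 35.34372000705188 at [101.5   0.6  78.7] s max 151.31085738476474
scene -5 8 Y [-39.2  43.4] t max 38.9
scene 3 22 Y [-49.9  45.7] t max 40.9
scene 11 41 Y [-50.1  53.1] t max 40.2
scene 19 45 Y [-51.6  53.2] t max 40.4
scene 27 41 Y [-51.7  52.9] t max 40.5
scene 35 49 Y [-52.8  52.7] t max 40.4
scene 43 120 Y [-54.1  54.9] t max 41.1
scene 51 56 Y [-53.4  52.6] t max 40.8
scene 59 158 Y [-48.2  45.9] t max 39.8
scene 67 8 Y [-46.3  13.6] t max None
top -5 16 Y [-43.2  45.9] t max 43.1
top 3 49 Y [-51.7  51.2] t max 44.7
top 11 65 Y [-52.3  52.1] t max 45.5
top 19 58 Y [-52.9  51.1] t max 43.2
top 27 63 Y [-53.6  54.1] t max 44.3
top 35 61 Y [-54.2  52.8] t max 45.0
top 43 75 Y [-53.7  54.1] t max 44.3
top 51 54 Y [-44.9  47.6] t max 46.8
top 59 73 Y [-45.8  46.5] t max 45.9
```

Request:
drive_tool(
  rows=[
    {"offset": [-6.3,0,-4.9],"spin": 0,"jaw": 10},
    {"offset": [-6.3,0,-4.9],"spin": 0,"jaw": 10},
    {"offset": [-3.2,0,-2.5],"spin": 0,"jaw": 10},
    {"offset": [-3.2,0,-2.5],"spin": 0,"jaw": 10},
    {"offset": [-1.6,0,-1.2],"spin": 0,"jaw": 10},
    {"offset": [0,0,0],"spin": 0,"jaw": 10},
  ],
)

```text
clock: 13.15
eef_pos: [483.0, 64.5, 222.7]
eef_rot: [-3.142, 0.0, -3.109]
wrist_force: [0.6, -0.1, 0.6]
finger_gap: 20.8
```

Request:
drive_tool(
  rows=[
    {"offset": [-1.6,0,-1.2],"spin": 0,"jaw": 10},
    {"offset": [-1.6,0,-1.2],"spin": 0,"jaw": 10},
    {"offset": [-1.6,0,-1.2],"spin": 0,"jaw": 10},
    {"offset": [0,0,0],"spin": 0,"jaw": 10},
  ],
)

```text
clock: 13.55
eef_pos: [486.9, 64.7, 225.5]
eef_rot: [-3.142, -0.003, -3.109]
wrist_force: [-4.1, -0.3, -4.0]
finger_gap: 21.1
```

Request:
drive_tool(
  rows=[
    {"offset": [-1.6,0,-1.2],"spin": 0,"jaw": 10},
    {"offset": [-1.6,0,-1.2],"spin": 0,"jaw": 10},
    {"offset": [-1.6,0,-1.2],"spin": 0,"jaw": 10},
    {"offset": [-1.6,0,-1.3],"spin": 0,"jaw": 10},
    {"offset": [-1.6,0,-1.2],"spin": 0,"jaw": 10},
    {"offset": [-1.6,0,-1.2],"spin": 0,"jaw": 10},
    {"offset": [-1.6,0,-1.3],"spin": 0,"jaw": 10},
    {"offset": [0,0,0],"spin": 0,"jaw": 10},
  ],
)

```text
clock: 14.35
eef_pos: [498.1, 65.0, 234.0]
eef_rot: [-3.141, -0.004, -3.109]
wrist_force: [-6.2, -0.5, -3.4]
finger_gap: 20.8
```

```bash
cat > ct.py <<'E'
from h import *
np.set_printoptions(precision=1,suppress=True)
s_=manip.read_state(); print("t",s_["clock"],s_["eef_pos"].round(1),"F",s_["wrist_force"].round(1))
for n in("scene","top"):
    c=eyes.camera(n); np.save(n+"_l.npy",c,allow_pickle=True); P=cloud(c); ok=(c["depth"]>0)
    q=P-MO; X=q[...,0]*np.cos(MY)+q[...,1]*np.sin(MY); Y=-q[...,0]*np.sin(MY)+q[...,1]*np.cos(MY); Z=P[...,2]-230
    s=X*.788+Z*.616; t=-X*.616+Z*.788
    k=ok&(np.hypot(t,Y)<22)&(s>40)&(s<140)
    print(n,k.sum(),"cart top face s",np.percentile(s[k],[5,25,50,75,95]))
    k=ok&(s>69)&(s<140)&(np.hypot(t,Y)<36)
    if k.sum()>5: print("  Y",np.percentile(Y[k],[2,98]),"t",np.percentile(t[k],[2,98]))
E
python3 ct.py
```

```text
t 14.35 [498.1  65.  234. ] F [-6.2 -0.5 -3.4]
scene 196 cart top face s [74.1 76.  77.6 79.1 80.9]
  Y [-27.2  26.6] t [-27.8  27.4]
top 38 cart top face s [75.7 76.8 77.4 78.2 78.8]
  Y [-25.6  27.6] t [-21.6  31.7]
```

Request:
drive_tool(
  rows=[
    {"offset": [-1.6,0,-1.2],"spin": 0,"jaw": 10},
    {"offset": [-1.6,0,-1.2],"spin": 0,"jaw": 10},
    {"offset": [-1.6,0,-1.2],"spin": 0,"jaw": 10},
    {"offset": [-1.6,0,-1.3],"spin": 0,"jaw": 10},
    {"offset": [-1.6,0,-1.2],"spin": 0,"jaw": 10},
    {"offset": [-1.6,0,-1.2],"spin": 0,"jaw": 10},
    {"offset": [-1.6,0,-1.3],"spin": 0,"jaw": 10},
    {"offset": [-1,0,-0.8],"spin": 0,"jaw": 10},
    {"offset": [0,0,0],"spin": 0,"jaw": 10},
  ],
)

```text
clock: 15.35
eef_pos: [510.2, 65.4, 243.3]
eef_rot: [-3.142, -0.004, -3.109]
wrist_force: [-6.7, 0.2, -4.6]
finger_gap: 21.1
```

```bash
python3 ct.py
```

```text
t 15.35 [510.2  65.4 243.3] F [-6.7  0.2 -4.6]
scene 201 cart top face s [89.5 91.5 92.8 94.2 96.2]
  Y [-28.   27.3] t [-28.4  27.8]
top 40 cart top face s [91.  91.7 92.8 93.4 94.5]
  Y [-26.2  29.7] t [-20.7  30.4]
```

Request:
drive_tool(
  rows=[
    {"offset": [7.9,0,6.1],"spin": 0,"jaw": 10},
    {"offset": [15.8,0,12.3],"spin": 0,"jaw": 10},
    {"offset": [15.8,0,12.3],"spin": 0,"jaw": 10},
    {"offset": [15.8,0,12.3],"spin": 0,"jaw": 10},
    {"offset": [15.8,0,6],"spin": 0,"jaw": 10},
    {"offset": [25,0,-20],"spin": 0,"jaw": 10},
    {"offset": [5,-20,-35],"spin": 0,"jaw": 10},
    {"offset": [0,-36,-35],"spin": 0,"jaw": 10},
    {"offset": [-1,-38,-10],"spin": 0,"jaw": 10},
    {"offset": [-1,-38,0],"spin": 0,"jaw": 10},
    {"offset": [-1,-38,0],"spin": 0,"jaw": 10},
    {"offset": [-1,-38,0],"spin": 0,"jaw": 10},
    {"offset": [-1,-38,0],"spin": 0,"jaw": 10},
    {"offset": [-1,-38,0],"spin": 0,"jaw": 10},
    {"offset": [-1,-38,0],"spin": 0,"jaw": 10},
    {"offset": [-1,-38,0],"spin": 0,"jaw": 10},
    {"offset": [0,-20,0],"spin": 0,"jaw": 10},
    {"offset": [0,0,0],"spin": -8.29,"jaw": 10},
    {"offset": [0,0,0],"spin": 0,"jaw": 10},
  ],
)

```text
clock: 17.35
eef_pos: [430.1, -317.6, 294.6]
eef_rot: [3.141, -0.0, -2.962]
wrist_force: [0.1, -0.1, -0.8]
finger_gap: 20.7
```

```bash
python3 ct.py; python3 pk2.py; python3 go.py 190.18 433.7 -320.7 195
```

```text
t 17.35 [ 430.1 -317.6  294.6] F [ 0.1 -0.1 -0.8]
scene 203 cart top face s [89.7 91.7 93.  94.5 96.9]
  Y [-27.9  26.6] t [-27.8  27.9]
top 37 cart top face s [90.9 91.5 92.3 93.4 94.3]
  Y [-26.3  29.6] t [-20.6  32.5]
t 17.45 [ 430.3 -317.   295. ] F [ 0.4  0.3 -0.8] gap 20.7
scene 106
30 7 lat 0.2 z [20.  29.4 33.9]
42 13 lat 1.7 z [28.6 35.8 42.4]
54 12 lat 1.8 z [39.2 48.6 50.1]
66 11 lat 1.5 z [47.3 53.4 57.7]
78 10 lat 1.9 z [53.9 61.9 65. ]
90 15 lat 2.1 z [63.9 71.5 75.4]
102 11 lat 2.8 z [72.3 80.4 83.9]
114 17 lat 0.1 z [84.3 88.1 92.9]
126 10 lat 0.2 z [81.5 84.8 90.5]
dir [ 0.8 -0.   0.6] pitch 34.83464866715707 at [86.9  1.4 63.1] s max 156.61340089544507
top 103
42 2 lat 6.9 z [33.6 35.9 38.2]
54 9 lat 4.4 z [43.5 50.8 54.9]
66 17 lat 1.5 z [53.  57.9 62.4]
78 18 lat 1.3 z [58.3 64.7 68.9]
90 19 lat 2.0 z [68.8 74.7 78.1]
102 20 lat 1.0 z [77.6 81.7 87.6]
114 14 lat 1.4 z [88.7 90.7 94.8]
126 4 lat 1.4 z [82.8 84.8 87.2]
dir [ 0.8 -0.   0.6] pitch 34.77180568032787 at [93.   1.8 71.1] s max 151.4051950993598
t 17.55 pos [ 430.5 -316.8  295.2] rpy [-1.7999e+02  1.0000e-02 -1.6997e+02] J [-0.7   0.27  1.58 -0.    1.29 -2.45] F [0.1 0.  0.1] gap 20.5
spin -0.15
[ 433.7 -320.7  195. ] offset [ -2.5  -4.4 100.2] len 100.3
```

Request:
drive_tool(
  rows=[
    {"offset": [-2.5,-4.4,30],"spin": 0,"jaw": 10},
    {"offset": [0,0,40],"spin": 0,"jaw": 10},
    {"offset": [0,0,30],"spin": 0,"jaw": 10},
    {"offset": [0,0,10],"spin": 0,"jaw": 10},
  ],
)

```text
clock: 17.95
eef_pos: [433.0, -320.2, 182.5]
eef_rot: [3.138, -0.003, -2.965]
wrist_force: [1.2, -0.4, -0.3]
finger_gap: 21.0
```

Request:
drive_tool(
  rows=[
    {"offset": [0,0,0],"spin": 0,"jaw": 10},
    {"offset": [0,0,5],"spin": 0,"jaw": 10},
    {"offset": [0,0,5],"spin": 0,"jaw": 10},
    {"offset": [0,0,5],"spin": 0,"jaw": 10},
    {"offset": [0,0,5],"spin": 0,"jaw": 10},
    {"offset": [0,0,5],"spin": 0,"jaw": 10},
    {"offset": [0,0,5],"spin": 0,"jaw": 10},
    {"offset": [0,0,0],"spin": 0,"jaw": 10},
  ],
  force=5,
)

```text
clock: 18.75
eef_pos: [433.5, -321.0, 154.3]
eef_rot: [3.141, -0.001, -2.964]
wrist_force: [0.1, 0.9, -0.6]
finger_gap: 21.8
```

```bash
python3 pk2.py; python3 go.py 190.18 433.7 -320.7 149; python3 pk.py
```

```text
t 18.75 [ 433.5 -321.   154.3] F [ 0.1  0.9 -0.6] gap 21.8
scene 47
30 12 lat 1.9 z [ 2.9  9.3 12.7]
42 18 lat -1.7 z [ 3.2  8.5 11.3]
54 13 lat 0.1 z [ 5.1 11.2 14.3]
66 4 lat -1.4 z [12.7 13.3 13.8]
dir [ 1.  -0.1  0.2] pitch 10.216288959481222 at [49.9 -0.2  9.1] s max 71.32994750817105
top 12
54 6 lat 4.5 z [ 6.9 12.4 18.1]
66 5 lat 1.6 z [10.5 15.8 18. ]
dir [ 0.8 -0.2  0.5] pitch 29.525648378129144 at [63.2  3.4 13. ] s max 83.61770611249987
t 18.85 pos [ 433.7 -321.2  155. ] rpy [ 1.7999e+02 -1.0000e-02 -1.6983e+02] J [-0.71  0.45  1.69 -0.    1.   -2.45] F [ 0.1 -0.5 -1.5] gap 21.7
spin -0.01
[ 433.7 -320.7  149. ] offset [-0.1  0.5  6. ] len 6.1
t 18.85 [ 433.7 -321.2  155. ] yaw -169.83 F [ 0.1 -0.5 -1.5] gap 21.7
scene 30 5 lat -4.0 top z 17.8 med 9.5
scene 45 24 lat 0.3 top z 12.4 med 9.0
scene 60 16 lat -0.7 top z 15.1 med 11.0
scene 75 20 lat -1.0 top z 14.3 med 12.0
scene 90 22 lat -0.6 top z 16.9 med 12.5
scene 105 39 lat 3.1 top z 16.4 med -0.4
scene 120 20 lat -0.0 top z 19.7 med 16.5
scene 135 18 lat -1.0 top z 21.0 med 19.1
scene 150 18 lat -1.7 top z 23.3 med 16.3
pitch 2.6917559698630664 z0 5.122034175683662 yawlat 0.13217721816645833 -0.15894844734654584 max ahead 156.1538008680056
top 45 6 lat 4.7 top z 12.4 med 9.6
top 60 15 lat 2.0 top z 17.0 med 12.7
top 75 14 lat 1.5 top z 17.9 med 13.5
top 90 18 lat 1.9 top z 19.7 med 15.8
top 105 26 lat 2.6 top z 18.5 med 13.2
top 120 15 lat 1.0 top z 23.3 med 19.5
top 135 15 lat 2.0 top z 23.8 med 19.3
top 150 3 lat 1.7 top z 21.3 med 20.0
pitch 4.920367465466991 z0 3.308927850639023 yawlat -0.7688476487969809 3.462259453449802 max ahead 152.0981034213843
```

Request:
drive_tool(
  rows=[
    {"offset": [0.8,0.3,4],"spin": 0,"jaw": 10},
    {"offset": [0,0,2.5],"spin": 0,"jaw": 10},
    {"offset": [0,0,0],"spin": 0,"jaw": 10},
    {"offset": [0,0,0],"spin": 0,"jaw": 30},
    {"offset": [0,0,0],"spin": 0,"jaw": 45},
    {"offset": [0,0,0],"spin": 0,"jaw": 60},
    {"offset": [0,0,-10],"spin": 0,"jaw": 75},
    {"offset": [0,0,-30],"spin": 0,"jaw": 90},
    {"offset": [0,0,-40],"spin": 0,"jaw": 90},
    {"offset": [0,0,-50],"spin": 0,"jaw": 90},
    {"offset": [0,0,-50],"spin": 0,"jaw": 90},
    {"offset": [0,0,-50],"spin": 0,"jaw": 90},
    {"offset": [0,0,-50],"spin": 0,"jaw": 90},
    {"offset": [0,0,0],"spin": 8.29,"jaw": 90},
  ],
)

```text
clock: 20.35
eef_pos: [432.7, -320.9, 436.5]
eef_rot: [-3.134, 0.008, -3.109]
wrist_force: [-0.9, 0.4, -1.6]
finger_gap: 90.0
```

```bash
python3 - <<'E'
from h import *
np.set_printoptions(precision=1,suppress=True)
c=eyes.camera("top"); c2=eyes.camera("scene"); cv2.imwrite("pics/v5.png",np.hstack([cv2.resize(x[140:260,u:u+120],(400,400),interpolation=cv2.INTER_CUBIC) for x,u in((c["color"],330),(c2["color"],180))]))
e=np.array([np.cos(np.radians(10.2)),np.sin(np.radians(10.2))]); nrm=np.array([-e[1],e[0]]); o=np.array([457.8,-315.7])
for c in (c2,c):
    P=cloud(c); q=P[...,:2]-o; s=q@e; t=q@nrm
    ok=(c["depth"]>0)&(abs(t)<14)&(abs(s)<180)&(P[...,2]>66)&(P[...,2]<100)
    print(np.percentile(s[ok],[0,100]),[(a,t[ok&(abs(s-a)<12)].mean().round(1),np.percentile(P[...,2][ok&(abs(s-a)<12)],90).round(1)) for a in (-50,-20,10,40,60,110)])
print(mill(104,0,0), mill(66*.788+20*.788,0,230+86*.616))
E
python3 go.py 181.9
```

```text
[-68.3 132.9] [(-50, np.float64(0.9), np.float64(81.0)), (-20, np.float64(-0.4), np.float64(81.0)), (10, np.float64(-0.8), np.float64(81.0)), (40, np.float64(-1.1), np.float64(79.3)), (60, np.float64(-1.4), np.float64(79.9)), (110, np.float64(-0.8), np.float64(79.7))]
t 20.45 pos [ 432.6 -320.8  430.2] rpy [-1.7991e+02  1.1000e-01 -1.7827e+02] J [-0.71  0.21  1.34  0.    1.59 -2.31] F [-0.5  0.1 -1.5] gap 90.1
spin -0.17<stdin>:8: RuntimeWarning: Mean of empty slice.
  ret = ret.dtype.type(ret / rcount)
Traceback (most recent call last):
IndexError: index -1 is out of bounds for axis 0 with size 0
```

View pics/v5.png

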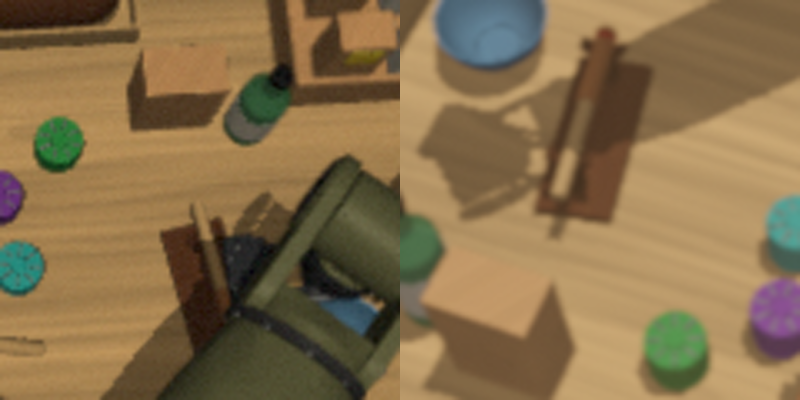

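```bash
python3 go.py 181.9 674.4 70.7 440 674.4 70.7 362.2; python3 - <<'E'
from h import *
np.set_printoptions(precision=1,suppress=True)
for n in("scene","top"):
    c=np.load(n+"0.npy",allow_pickle=True).item(); P=cloud(c); q=P-MO
    X=q[...,0]*np.cos(MY)+q[...,1]*np.sin(MY); Y=-q[...,0]*np.sin(MY)+q[...,1]*np.cos(MY); Z=P[...,2]
    for a in range(-20,130,15):
        m=(c["depth"]>0)&(abs(Y)>38)&(abs(Y)<70)&(X>a)&(X<a+15)&(Z>165)
        if m.sum()>3: print(n,a,m.sum(),"Z",np.percentile(Z[m],[5,95]),"absY",np.percentile(abs(Y[m]),[5,95]))
E
```

```text
t 20.45 pos [ 432.6 -320.8  430.2] rpy [-1.7991e+02  1.1000e-01 -1.7827e+02] J [-0.71  0.21  1.34  0.    1.59 -2.31] F [-0.5  0.1 -1.5] gap 90.1
spin -0.17
[674.4  70.7 440. ] offset [-254.6  383.3   -9.8] len 460.2
[674.4  70.7 362.2] offset [ 0.  -0.  77.8] len 77.8
scene -20 6 Z [240.6 245.8] absY [39.8 46.9]
scene -5 33 Z [240.4 251.8] absY [38.9 55.2]
scene 10 54 Z [250.4 265.7] absY [42.1 62.6]
scene 25 88 Z [232.7 276. ] absY [42.5 61.9]
scene 40 121 Z [199.3 277.4] absY [41.1 56.2]
scene 55 89 Z [175.7 260.9] absY [44.1 56.4]
scene 70 84 Z [174.1 221. ] absY [47.9 61.3]
scene 85 78 Z [169.5 198.7] absY [47.8 62. ]
scene 100 41 Z [165.4 180.9] absY [47.4 56.6]
top -20 11 Z [242.2 249.1] absY [38.7 46.5]
top -5 49 Z [241.9 258. ] absY [41.2 57.8]
top 10 63 Z [252.6 267.6] absY [39.  61.5]
top 25 42 Z [250.4 280.3] absY [41.3 56.4]
top 40 21 Z [240.6 277.3] absY [42.4 56.7]
top 55 11 Z [192.2 248.3] absY [45.7 58.1]
top 70 20 Z [173.3 212. ] absY [46.1 60.9]
top 85 17 Z [176.1 197.8] absY [46.6 58.4]
top 100 10 Z [166.6 179. ] absY [48.2 57. ]
```

Request:
drive_tool(
  rows=[
    {"offset": [-14,20,-9.8],"spin": 0,"jaw": 82},
    {"offset": [-21,32,0],"spin": 0,"jaw": 82},
    {"offset": [-21,32,0],"spin": 0,"jaw": 82},
    {"offset": [-21,32,0],"spin": 0,"jaw": 82},
    {"offset": [-21,32,0],"spin": 0,"jaw": 82},
    {"offset": [-21,32,0],"spin": 0,"jaw": 82},
    {"offset": [-21,32,0],"spin": 0,"jaw": 82},
    {"offset": [-21,32,0],"spin": 0,"jaw": 82},
    {"offset": [-21,32,0],"spin": 0,"jaw": 82},
    {"offset": [-21,32,0],"spin": 0,"jaw": 82},
    {"offset": [-21,32,0],"spin": 0,"jaw": 82},
    {"offset": [-18,30,0],"spin": 0,"jaw": 82},
    {"offset": [-12.6,13.3,0],"spin": 0,"jaw": 82},
    {"offset": [0,0,0],"spin": 0,"jaw": 82},
    {"offset": [0,0,0],"spin": 0,"jaw": 82},
  ],
)

```text
clock: 21.95
eef_pos: [674.6, 70.1, 437.3]
eef_rot: [-3.141, -0.002, -3.106]
wrist_force: [0.3, -0.5, 0.4]
finger_gap: 82.3
```

```bash
python3 go.py 181.9 674.4 70.7 362.2; python3 ct.py
```

```text
t 21.95 pos [674.6  70.1 437.3] rpy [-1.7999e+02 -1.1000e-01 -1.7798e+02] J [ 0.05  0.57  0.84 -0.    1.74 -1.56] F [ 0.3 -0.5  0.4] gap 82.3
spin 0.12
[674.4  70.7 362.2] offset [ 0.1  0.6 75.1] len 75.1
t 21.95 [674.6  70.1 437.3] F [ 0.3 -0.5  0.4]
scene 204 cart top face s [89.4 91.5 92.7 94.3 96.1]
  Y [-27.7  26.5] t [-28.3  27.5]Traceback (most recent call last):
  File "ct.py", line 9, in <module>
    print(n,k.sum(),"cart top face s",np.percentile(s[k],[5,25,50,75,95]))
                                      ~~~~~~~~~~~~~^^^^^^^^^^^^^^^^^^^^^^
    return _quantile_unchecked(
        a, q, axis, out, overwrite_input, method, keepdims, weights)
    return _ureduce(a,
                    func=_quantile_ureduce_func,
    ...<5 lines>...
                    overwrite_input=overwrite_input,
                    method=method)
    r = func(a, **kwargs)
    result = _quantile(arr,
                       quantiles=q,
    ...<2 lines>...
                       out=out,
                       weights=wgt)
    slices_having_nans = np.isnan(arr[-1, ...])
                                  ~~~^^^^^^^^^
IndexError: index -1 is out of bounds for axis 0 with size 0
```

Request:
drive_tool(
  rows=[
    {"offset": [0,0,25],"spin": 0.12,"jaw": 82},
    {"offset": [0,0,20],"spin": 0,"jaw": 82},
    {"offset": [0,0,12],"spin": 0,"jaw": 82},
    {"offset": [0,0,9],"spin": 0,"jaw": 82},
    {"offset": [0,0,9],"spin": 0,"jaw": 82},
    {"offset": [0,0,0],"spin": 0,"jaw": 82},
  ],
)

```text
clock: 22.65
eef_pos: [674.6, 70.3, 362.6]
eef_rot: [-3.142, -0.001, -3.111]
wrist_force: [0.1, -0.5, 0.2]
finger_gap: 82.0
```

Request:
drive_tool(
  rows=[
    {"offset": [0,0,0],"spin": 0,"jaw": 70},
    {"offset": [0,0,0],"spin": 0,"jaw": 50},
    {"offset": [0,0,0],"spin": 0,"jaw": 50},
    {"offset": [0,0,0],"spin": 0,"jaw": 50},
    {"offset": [0,0,0],"spin": 0,"jaw": 50},
  ],
  force=15,
)

```text
clock: 23.15
eef_pos: [674.8, 70.6, 363.9]
eef_rot: [3.141, 0.001, -3.111]
wrist_force: [-0.0, 2.3, 3.0]
finger_gap: 59.7
```

Request:
drive_tool(
  rows=[
    {"offset": [0,0,0],"spin": 0,"jaw": 50},
    {"offset": [0,0,0],"spin": 0,"jaw": 50},
    {"offset": [-1.6,0,-1.2],"spin": 0,"jaw": 50},
    {"offset": [-1.6,0,-1.2],"spin": 0,"jaw": 50},
    {"offset": [-2.4,0,-1.8],"spin": 0,"jaw": 50},
    {"offset": [-2.4,0,-1.9],"spin": 0,"jaw": 50},
    {"offset": [0,0,0],"spin": 0,"jaw": 50},
  ],
  force=55,
)

```text
clock: 23.85
eef_pos: [682.3, 70.9, 368.2]
eef_rot: [3.141, -0.005, -3.111]
wrist_force: [-7.2, 1.2, -2.5]
finger_gap: 58.8
```

```bash
python3 go.py; python3 - <<'E'
from h import *
c=eyes.camera("scene"); np.save("scene_l.npy",c,allow_pickle=True); cv2.imwrite("pics/v6.png",cv2.resize(c["color"][160:280,260:400],(700,600),interpolation=cv2.INTER_CUBIC))
E
```

```text
t 23.85 pos [682.3  70.9 368.2] rpy [ 179.99   -0.28 -178.23] J [ 0.05  0.59  0.95  0.    1.6  -1.55] F [-7.2  1.2 -2.5] gap 58.8
```

View pics/v6.png

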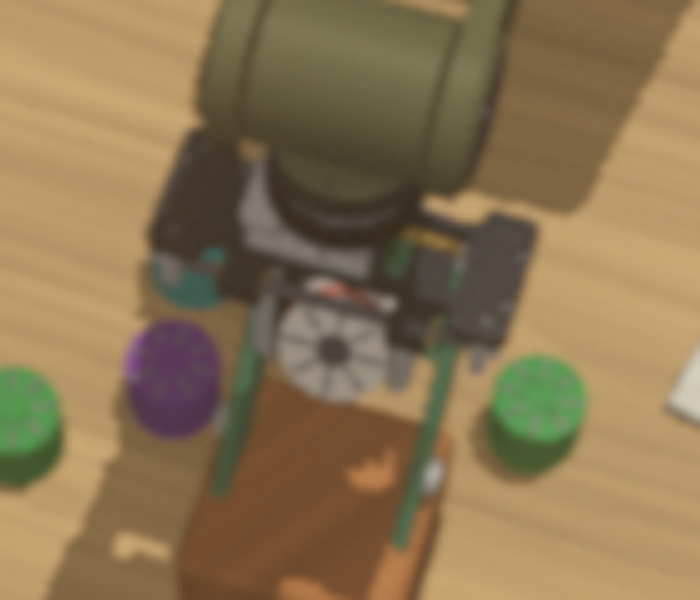

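Request:
drive_tool(
  rows=[
    {"offset": [-2.4,0,-1.8],"spin": 0,"jaw": 50},
    {"offset": [-2.4,0,-1.8],"spin": 0,"jaw": 50},
    {"offset": [-2.4,0,-1.9],"spin": 0,"jaw": 50},
    {"offset": [-2.4,0,-1.9],"spin": 0,"jaw": 50},
    {"offset": [-2.4,0,-1.9],"spin": 0,"jaw": 50},
    {"offset": [-2.4,0,-1.9],"spin": 0,"jaw": 50},
    {"offset": [-2.4,0,-1.9],"spin": 0,"jaw": 50},
    {"offset": [-2.4,0,-1.9],"spin": 0,"jaw": 50},
    {"offset": [-2.4,0,-1.9],"spin": 0,"jaw": 50},
    {"offset": [-2.4,0,-1.9],"spin": 0,"jaw": 50},
    {"offset": [-4,0,-3.1],"spin": 0,"jaw": 50},
    {"offset": [-6.3,0,-4.9],"spin": 0,"jaw": 50},
    {"offset": [-6.3,0,-4.9],"spin": 0,"jaw": 50},
    {"offset": [0,0,-20],"spin": 0,"jaw": 50},
    {"offset": [0,0,-30],"spin": 0,"jaw": 50},
    {"offset": [0,0,0],"spin": 0,"jaw": 50},
  ],
)

```text
clock: 25.5
eef_pos: [723.2, 71.9, 455.7]
eef_rot: [3.142, 0.007, -3.111]
wrist_force: [0.4, 0.9, -2.9]
finger_gap: 58.7
```

```bash
cat > cg.py <<'E'
# cartridge in the grip: tool-frame cloud (fwd = -tool x, lat = tool y, up rel grasp)
from h import *
np.set_printoptions(precision=1,suppress=True)
s=manip.read_state(); g=s["eef_pos"]; Rm=R.from_euler("xyz",s["eef_rot"])
print("t",s["clock"],g,"yaw",np.degrees(s["eef_rot"][2]),"F",s["wrist_force"].round(1),"gap",s["finger_gap"])
c=eyes.camera("scene"); np.save("scene_l.npy",c,allow_pickle=True); P=cloud(c)
q=Rm.inv().apply((P.reshape(-1,3)-g)).reshape(P.shape); q[...,0]*=-1; q[...,2]=78-q[...,2]
u,v=px(c,[g-[0,0,78]])[0]; print("grasp px",u,v)
m=(c["depth"]>0)&(abs(q[...,1])<24)&(abs(q[...,0])<60)&(q[...,2]>-60)&(q[...,2]<45)
col=c["color"].astype(int); face=m&(col.min(-1)>70)&(col.max(-1)-col.min(-1)<60)&(q[...,0]>-5)
p=q[face]; print(len(p),p.min(0),p.max(0))
for _ in range(3):
    mu=p.mean(0); n=np.linalg.svd(p-mu)[2][2]; n*=np.sign(n[0]); r=(p-mu)@n; p=p[abs(r)<max(2,1.5*r.std())]
print("plane n",n.round(3),"elev",np.degrees(np.arcsin(n[2])),"at",mu,len(p))
a,b=int(u),int(v); cv2.imwrite("pics/c.png",cv2.resize(c["color"][max(0,b-50):b+70,max(0,a-60):a+60],(600,600),interpolation=cv2.INTER_CUBIC))
E
python3 cg.py
```

```text
t 25.5 [723.2  71.9 455.7] yaw -178.24219792485158 F [ 0.4  0.9 -2.9] gap 58.724594268940876
grasp px 322.98834838656313 226.31780325275957
290 [ -4.9 -23.7 -26.9] [21.7 23.7 15.1]
plane n [0.8 0.  0.6] elev 34.365358530479526 at [ 7.5 -0.8 -4.5] 214
```

View pics/c.png

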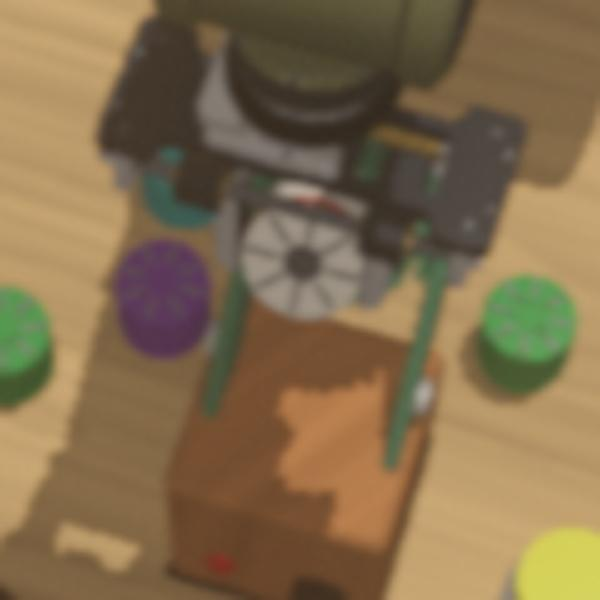

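```bash
python3 go.py 169.1 448.7 314.2 440 448.7 314.2 200; python3 - <<'E'
from h import *
for n in("scene","top"):
    c=np.load(n+"0.npy",allow_pickle=True).item(); P=cloud(c)
    m=(c["depth"]>0)&(P[...,2]>50)&(abs(P[...,0]-460)<110)&(abs(P[...,1]-313)<150)
    p=P[m]; print(n,len(p),p.min(0).round() if len(p) else "",p.max(0).round() if len(p) else "")
E
```

```text
t 25.55 pos [723.4  71.9 452.8] rpy [ 180.      0.21 -178.24] J [ 0.05  0.74  0.54 -0.    1.86 -1.55] F [-0.3 -0.6 -2.1] gap 58.9
spin 12.66
[448.7 314.2 440. ] offset [315.6 186.   12.8] len 366.5
[448.7 314.2 200. ] offset [  0.  -0. 240.] len 240.0
scene 194 [350. 164.  50.] [570. 463. 123.]
top 106 [350. 163.  50.] [568. 462. 125.]
```

Request:
drive_tool(
  rows=[
    {"offset": [0,0,0],"spin": 6.33,"jaw": 50},
    {"offset": [0,0,0],"spin": 6.33,"jaw": 50},
    {"offset": [20,12,0],"spin": 0,"jaw": 50},
    {"offset": [30,17.7,1.3],"spin": 0,"jaw": 50},
    {"offset": [32,18.8,1.3],"spin": 0,"jaw": 50},
    {"offset": [32,18.8,1.3],"spin": 0,"jaw": 50},
    {"offset": [32,18.8,1.3],"spin": 0,"jaw": 50},
    {"offset": [32,18.8,1.3],"spin": 0,"jaw": 50},
    {"offset": [32,18.8,1.3],"spin": 0,"jaw": 50},
    {"offset": [32,18.8,1.3],"spin": 0,"jaw": 50},
    {"offset": [32,18.8,1.3],"spin": 0,"jaw": 50},
    {"offset": [25,15,1.3],"spin": 0,"jaw": 50},
    {"offset": [16.6,9.7,1.1],"spin": 0,"jaw": 50},
    {"offset": [0,0,25],"spin": 0,"jaw": 50},
    {"offset": [0,0,40],"spin": 0,"jaw": 50},
    {"offset": [0,0,45],"spin": 0,"jaw": 50},
    {"offset": [0,0,45],"spin": 0,"jaw": 50},
    {"offset": [0,0,45],"spin": 0,"jaw": 50},
    {"offset": [0,0,30],"spin": 0,"jaw": 50},
    {"offset": [0,0,10],"spin": 0,"jaw": 50},
  ],
)

```text
clock: 27.55
eef_pos: [446.9, 313.3, 194.2]
eef_rot: [-3.137, -0.005, 2.951]
wrist_force: [0.8, -0.5, -2.6]
finger_gap: 58.9
```

```bash
python3 cg.py; python3 go.py 169.1 448.7 314.2 160
```

```text
t 27.55 [446.9 313.3 194.2] yaw 169.10123436965935 F [ 0.8 -0.5 -2.6] gap 58.853432073004875
grasp px 425.548162331713 212.7493825455233
201 [ -5.  -23.4 -29.2] [23.5 23.3 20.8]
plane n [0.8 0.  0.5] elev 33.12646912139965 at [ 8.1  0.4 -4.3] 124
t 27.6 pos [447.3 313.5 194.8] rpy [-179.79   -0.23  169.1 ] J [ 0.54  0.41  1.64 -0.    1.1  -0.84] F [ 0.1 -0.5 -3.8] gap 59.1
spin 0.0
[448.7 314.2 160. ] offset [-1.2  1.  34.8] len 34.8
```

View pics/c.png

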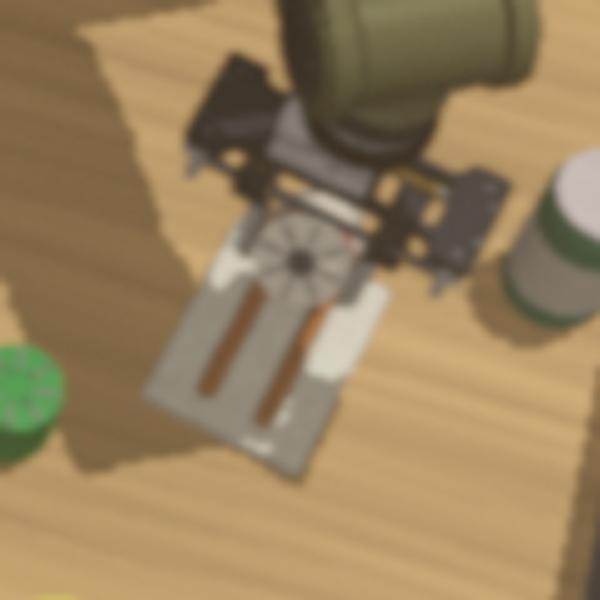

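Request:
drive_tool(
  rows=[
    {"offset": [-1.2,0.5,15],"spin": 0,"jaw": 50},
    {"offset": [0,0,12],"spin": 0,"jaw": 50},
    {"offset": [0,0,6],"spin": 0,"jaw": 50},
    {"offset": [0,0,2],"spin": 0,"jaw": 50},
    {"offset": [0,0,2],"spin": 0,"jaw": 50},
    {"offset": [0,0,0],"spin": 0,"jaw": 50},
  ],
  force=25,
)

```text
clock: 28.2
eef_pos: [449.9, 314.6, 161.6]
eef_rot: [3.141, 0.0, 2.951]
wrist_force: [0.2, -0.8, -2.7]
finger_gap: 59.6
```

Request:
drive_tool(
  rows=[
    {"offset": [0,0,2],"spin": 0,"jaw": 50},
    {"offset": [0,0,2],"spin": 0,"jaw": 50},
    {"offset": [0,0,2],"spin": 0,"jaw": 50},
    {"offset": [0,0,1],"spin": 0,"jaw": 50},
    {"offset": [0,0,0],"spin": 0,"jaw": 50},
  ],
  force=15,
)

```text
clock: 28.7
eef_pos: [450.1, 314.6, 154.8]
eef_rot: [3.141, 0.001, 2.951]
wrist_force: [0.6, -0.4, 2.5]
finger_gap: 59.6
```

Request:
drive_tool(
  rows=[
    {"offset": [-3,0,1.8],"spin": 0,"jaw": 50},
    {"offset": [-3,0,1.8],"spin": 0,"jaw": 50},
    {"offset": [-3.7,0,2.7],"spin": 0,"jaw": 50},
    {"offset": [-3.7,0,2.7],"spin": 0,"jaw": 50},
    {"offset": [0,0,0],"spin": 0,"jaw": 50},
  ],
  force=10,
)

```text
clock: 29.2
eef_pos: [463.3, 311.8, 144.7]
eef_rot: [-3.141, -0.001, 2.951]
wrist_force: [1.5, -0.4, 0.2]
finger_gap: 59.6
```

```bash
python3 cg.py
```

```text
t 29.2 [463.3 311.8 144.7] yaw 169.08363141700104 F [ 1.5 -0.4  0.2] gap 59.63618431565655
grasp px 420.55887939049705 224.44817257427061
389 [ -5.  -23.9 -59.8] [59.9 23.9 26.3]
plane n [ 0.9 -0.2  0.5] elev 29.39095213828407 at [ 16.    0.5 -15.9] 233
```

Request:
drive_tool(
  rows=[
    {"offset": [-3.2,0,3.2],"spin": 0,"jaw": 50},
    {"offset": [-3.2,0,3.3],"spin": 0,"jaw": 50},
    {"offset": [0,0,0],"spin": 0,"jaw": 50},
  ],
)

```text
clock: 29.55
eef_pos: [469.4, 310.6, 138.3]
eef_rot: [-3.141, -0.001, 2.951]
wrist_force: [0.9, 1.0, -0.9]
finger_gap: 59.7
```

```bash
sed -i 's/&(q\[...,2\]>-60)/\&(q[...,2]>-24)\&(q[...,0]<26)/' cg.py; python3 cg.py
```

```text
t 29.55 [469.4 310.6 138.3] yaw 169.0888415435577 F [ 0.9  1.  -0.9] gap 59.65302299900417
grasp px 419.311961951381 226.91387915610642
163 [ -4.9 -23.8 -23.6] [11.5 24.  29.7]
plane n [ 1.  -0.   0.2] elev 9.533671109570486 at [ 5.9 -0.4  1.8] 99
```

View pics/c.png

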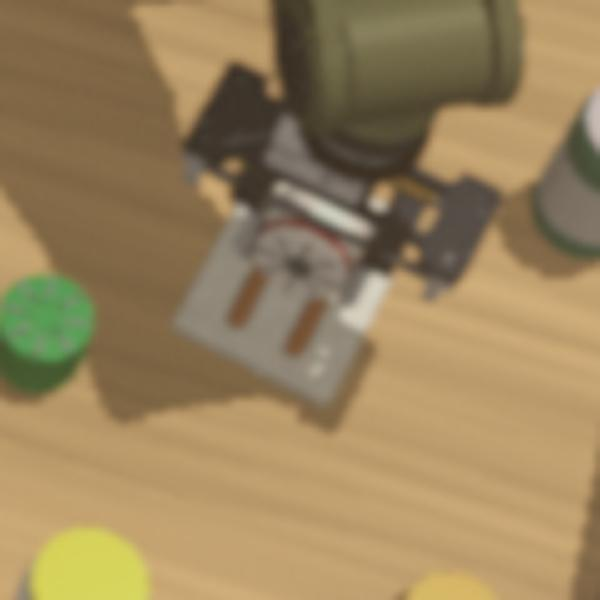

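Request:
drive_tool(
  rows=[
    {"offset": [-2,0,2.5],"spin": 0,"jaw": 50},
    {"offset": [-1.7,0,2.5],"spin": 0,"jaw": 50},
    {"offset": [-1.2,0,2],"spin": 0,"jaw": 50},
    {"offset": [0,0,0],"spin": 0,"jaw": 50},
    {"offset": [0,0,0],"spin": 0,"jaw": 50},
  ],
  force=5,
)

```text
clock: 30.1
eef_pos: [474.2, 309.8, 131.9]
eef_rot: [3.142, 0.0, 2.951]
wrist_force: [-1.3, 0.8, -0.1]
finger_gap: 59.9
```

```bash
python3 cg.py
```

```text
t 30.1 [474.2 309.8 131.9] yaw 169.10208810737308 F [-1.3  0.8 -0.1] gap 59.89386850029392
grasp px 418.30424137694 229.02819878641907
149 [ -3.6 -23.7 -23.7] [10.5 24.  31.3]
plane n [ 1. -0.  0.] elev 2.483673290879265 at [5.2 0.2 3.3] 96
```

Level to within about 2°. I'll open gently, rise and check.

Request:
drive_tool(
  rows=[
    {"offset": [0,0,0.5],"spin": 0,"jaw": 50},
    {"offset": [0,0,0],"spin": 0,"jaw": 62},
    {"offset": [0,0,0],"spin": 0,"jaw": 66},
    {"offset": [0,0,0],"spin": 0,"jaw": 72},
    {"offset": [0,0,0],"spin": 0,"jaw": 80},
    {"offset": [0,0,0],"spin": 0,"jaw": 80},
    {"offset": [0,0,-15],"spin": 0,"jaw": 80},
    {"offset": [0,0,-30],"spin": 0,"jaw": 80},
    {"offset": [0,0,-45],"spin": 0,"jaw": 80},
    {"offset": [0,0,-50],"spin": 0,"jaw": 80},
    {"offset": [30,0,-40],"spin": 0,"jaw": 80},
    {"offset": [40,0,0],"spin": 0,"jaw": 80},
    {"offset": [40,0,0],"spin": 0,"jaw": 80},
    {"offset": [0,0,0],"spin": 0,"jaw": 80},
  ],
)

```text
clock: 31.55
eef_pos: [362.9, 331.2, 313.2]
eef_rot: [3.14, 0.001, 2.954]
wrist_force: [0.2, 0.4, -0.4]
finger_gap: 80.1
```

```bash
python3 go.py; cat > fin.py <<'E'
from h import *
np.set_printoptions(precision=1,suppress=True)
th=np.radians(-10.9); e=np.array([np.cos(th),np.sin(th)]); nr=np.array([-e[1],e[0]]); o=np.array([452.8,313.4])
im=[]
for n in("scene","top"):
    c=eyes.camera(n); P=cloud(c); q=P[...,:2]-o; s=q@e; t=q@nr; d=c["depth"]>0
    k=d&(abs(s)<70)&(abs(t)<45)&(P[...,2]>40)&(P[...,2]<120)
    k2=k&(P[...,2]>74)
    if k2.sum()>5: print(n,"s",np.percentile(s[k2],[1,99]),"t mean",t[k2].mean(),"top z",np.percentile(P[...,2][k2],[50,97]),"slope",np.polyfit(s[k2],P[...,2][k2],1)[0],"axis yaw",np.degrees(np.arctan(np.polyfit(s[k2],t[k2],1)[0])))
    r=cv2.imread(f"pics/{n}0.png"); df=cv2.absdiff(r,c["color"]).max(-1)>50; print(n,"changed px",df.sum())
    im.append(c["color"])
    cv2.imwrite(f"pics/{n}_fin.png",c["color"])
cv2.imwrite("pics/fin.png",np.vstack([np.hstack([cv2.resize(im[0][140:260,380:480],(400,300)[0:1]+(480,),interpolation=cv2.INTER_CUBIC),cv2.resize(im[0][130:250,170:270],(400,480),interpolation=cv2.INTER_CUBIC)])]))
E
python3 fin.py
```

```text
t 31.55 pos [362.9 331.2 313.2] rpy [1.7991e+02 4.0000e-02 1.6925e+02] J [ 0.66  0.16  1.67  0.    1.31 -0.72] F [ 0.2  0.4 -0.4] gap 80.1
scene s [-24.6  30.2] t mean -0.784040197655255 top z [78.2 82.4] slope 0.029628451236709468 axis yaw 0.40101582814181647
scene changed px 17128
top s [-30.1  22.9] t mean 0.4250503496577141 top z [79.3 84.6] slope 0.01724139057806034 axis yaw 1.4309530126579195
top changed px 16486
```

View pics/fin.png

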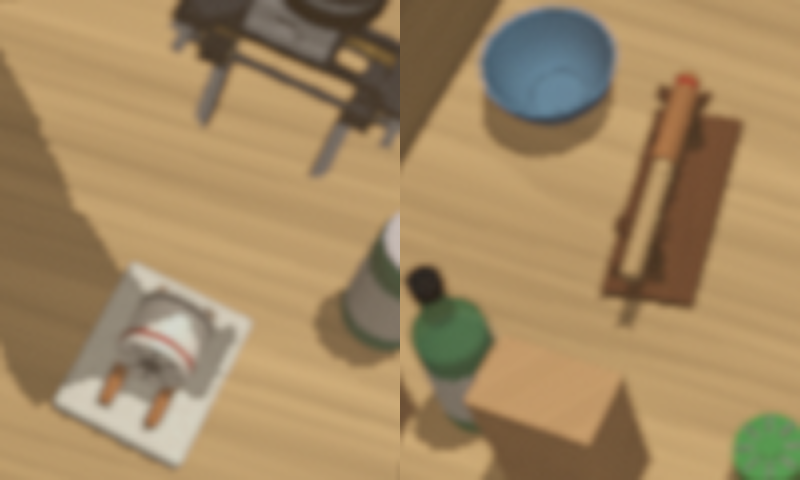

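The cartridge lies on its side between the rails with its top at about 81 mm, which matches the expected 51 + 30. The poker is back in its rest and the gripper is clear, so I'm handing in.

```bash
python3 -c "
from h import *
print(manip.sign_off())"
```

```text
the job is handed in; nothing more can be done
None
```

The job is done and handed in at about 32 s of the 72 s allowed; no verdict was reported.

- **Poker tilt:** the tool can only point straight down, so I tilted the poker in the grip to about 35° by pivoting it on the mill block's front edge.
- **Pushing out:** the poker went through the hole without touching the outer face. It met the cartridge's foot about where expected and pushed with roughly 6–8 N. The cartridge stopped 26.8 mm out of its 54 mm length, and was still there after the poker was withdrawn.
- **Poker back:** I levelled the poker against the rear V of the rest and set it down. The scene camera showed it level, within about 2 mm of its seat lengthwise.
- **Laying down:** I gripped the cartridge across its sides, pulled it out along the bore and tipped it level on the rails under a light grip.

**Last checks:** the cartridge is level to about 2°, centred within about 4 mm along the rails and 1 mm across, with its top at 78–82 mm in the scene camera (about 81 mm expected). The gripper is about 200 mm away and reads no load.

**Less certain:**
- The two cameras differ by about 6 mm on the cartridge's position along the rails and by about 1° on its yaw.
- I judged the other things on the counter to be undisturbed from the views and the low forces. I did not measure each one, because the arm and its shadow spoiled the before-and-after picture comparison.

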